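Screw a processor heat sink down flat, crosswise in two rounds

ROBOT

A 7-joint arm with a two-finger parallel gripper is mounted at the origin on the work surface. World frame = base frame: x ahead of the robot, y to its left, z up, the work surface at z = 0. Lengths are in m, angles in rad, forces in N, time in s.
With the tool pointing down it reaches from about 0.425 to 0.925 m from the base axis. Payload 6.8 kg.
Tool frame: the origin (TCP) lies at the centre of the arm's flange, where the gripper is bolted on; the fingertips stand 173 mm ahead of it and the grasp point (between the pads) lies 155 mm ahead of it (finger_overhang is the distance from the TCP to the fingertips, in m); y points along the fingers, z is the direction in which the jaws open and shut, and the axes are right-handed (so a half turn about y gives the same grasp; the last joint's range is limited). The gripper opens to 85 mm and grips with 20 to 120 N. Pads are 22 mm wide; open, the fingers measure 114 mm over their backs; the gripper's body (76 mm by 85 mm) begins 54 mm behind the grasp point. The pads swing forward as they close: fully open they stand 13 mm farther back than shut.
Start: joints at [1.119, 0.477, 0.022, 1.555, -0.011, 1.109, -0.083], TCP at [0.228, -0.636, 0.405] pointing down, gripper open.
Joint ranges: [-2.96, 2.96], [-0.34, 2.1], [-1.41, 1.46], [0.24, 2.44], [-1.37, 4.51], [0.17, 1.92], [-2.96, 2.96]. Speed limits (rad/s): [2.39, 2.39, 3.14, 3.14, 3.14, 3.14, 3.14].

INTERFACE

Orientations are given as a rotation vector (axis times angle).
In Python, from bench import get_obs, grab_frame, hand_in, finger_overhang gives the robot as it stands. The module is installed in compiled form; this text tells all that it offers.
- The arm moves only by the shell command python3 -m jog 'ROWS' [FORCE]. ROWS is JSON, a list of rows, each a list of 3 entries, a list of its own where there are three numbers: the shift along the tool's x, y, z in cm, then the turn about the tool's y in rad, then the gripper command: -1 is fully open, 1 is shut, values between are in proportion. In form: [[[x, y, z], twist, gripper], ...]. A call has 1 to 10 rows; each row is the pose to reach, as a shift and turn from the pose commanded when the call began, along the tool's axes at that moment; what a row does not reach only later rows make up. A row lasts 1/8 s, in which the tool goes at most 62.5 mm and 10.7 degrees, less where a joint would pass 70% of its speed; a pose out of reach is approached as far as the arm can. A call with a gripper value outside its range is refused whole. The fingers move at their own pace and stop on an object; FORCE is the grip in N (left out, the last holds). Time passes only in rows, so rows that repeat a pose let the fingers close. It gives the time, the measured TCP pose, the force and the opening at its end, in the units of the state.
- get_obs(): the state, without advancing time (a new reading comes with each control period).
- grab_frame(name): name is "scene" or "side" or "wrist"; returns a dict with "image" (420x560x3 uint8, blue, green, red), "fx", "fy", "cx", "cy" (pixels), "origin" and "rotation" of the camera in the world. Camera axes: x right, y up, looking along -z (the intrinsics and any distortion apply to the point x, -y, -z); pixel columns grow to the right and rows downward; lengths in m; the calibration is good to about 2 mm. A picture is of the moment at which its call begins. There is no depth.
- hand_in(): hands the job in, once; it reports no verdict.
The state is a dict: "clock": time; "joints": joint angles; "qvel": joint speeds; "tau": joint torques, N m; "tcp_pos": TCP position; "orientation": TCP orientation; "contact_force": force on the tool from outside, world axes, zero at the start; "moment": the same for the moment, N m; "grip_width": finger opening in m.
Only numpy, scipy, OpenCV 4.12 (cv2) and the standard library are available. Lean on these libraries where they do the work, as an engineer would, in place of code of your own. Each camera call takes 0.05 s, during which the arm holds its last target.

TASK

Fasten the heat sink over the processor with its four thumbscrews, the way a careful technician does it: a screw, then the one diagonally opposite, then the other diagonal; in the first such round turn each screw only a little (about 40 degrees, so that no corner is home yet), and in the last round, again crosswise, turn each one home until its corner sits firmly on its stop, tight but not forced. Keep the sink level on the way (never tipped by more than about a degree) and do not lean on it; finish with all four corners clamped and the sink flat, and leave everything else lying where it is.

Things in the scene. Friction and masses are not known exactly. Their poses are not given: they have to be found in the camera images.
- heat_sink: low finned aluminium heat sink, 0.35 kg, lying loose on a soft pad 1 to 2 mm above its home. Base plate 100 x 100 x 7 mm, fins 13 mm tall except at the four bare corners (21 mm square), copper foot 56 x 56 x 6 mm below. Origin under the foot's centre, z up, x and y parallel to its sides; plate 6 to 13 mm, fin tops 26 mm above the origin, at most 67 mm above the table
- screw_a: captive thumbscrew at the -x,+y corner (board_stand's axes), diagonal to screw_c. Origin on its axis under the collar (17 mm wide) that presses on the plate; round fluted black head, 18 mm across, 16 to 40 mm above the origin, white index line on top along its +x; z up. Grip at any yaw; 25 to 35 N of grip does not slip
- screw_b: captive thumbscrew at the -x,-y corner (board_stand's axes), diagonal to screw_d. All four screws are alike (shape: see screw_a). Clockwise seen from above (negative yaw) tightens: steep thread, sinks 1.2 mm per radian, stays where it is left. Collars start 0.05 to 0.45 mm clear of the plate, each differently, so a corner reaches its stop after 0.87 to 2.05 rad, not known beforehand
- screw_c: captive thumbscrew at the +x,-y corner (board_stand's axes), diagonal to screw_a. Like the others. Any screw turns at a low even torque, about 0.05 N m free and a little more squeezing the pad; once the corner is on its stop the torque climbs some 0.7 N m per rad: a rise of about 0.1 N m over the running torque is properly tight (clamps with 20 to 40 N), a rise above 0.15 N m is overtightened
- screw_d: captive thumbscrew at the +x,+y corner (board_stand's axes), diagonal to screw_b. Like the others. Head tops start 93 to 94 mm above the table, so fingertips 20 mm below a head's top still clear the fins by some 6 mm
- mount: square steel bracket, 92 x 90 x 3 mm, fixed on the board round the processor, with a brass post at each corner, 11 mm thick, one on each screw's axis; the flat post tops are the stops for the sink's corners. Origin at the centre of its underside on the board. The posts stand 16 to 17 mm above it, all four alike, but how much within that differs each time and cannot be seen: feel for it
- board_stand: dark round wooden turntable, 330 mm across, 20 mm high, that does not turn here, with a green circuit board 170 x 170 mm fixed on it (its top 28 mm above the table) and the processor socket in the middle; the whole stands fast on the table. Origin under its centre; x and y parallel to the board's sides, z up. Screw axes at (+-40 mm, +-40 mm). A row of connectors 28 mm tall stands along the board's +x edge
- memory_card: memory module lying flat on the turntable beside the board, 133 x 34 x 7 mm, dark with a green edge; origin under its centre
- spare_screw: a loose spare thumbscrew standing on its head on the turntable on the -x side of the board, 18 mm wide, 56 mm tall with its thin shank up; origin under its centre. Not part of the job
- case_fan: black square fan 92 x 92 x 25 mm lying flat on the table; origin under its centre
- drive: flat silver storage drive 100 x 70 x 9 mm lying on the table; origin under its centre
- screwdriver: small green-handled screwdriver lying on the table; origin under it
- mug: pale mug 80 mm wide, 95 mm tall, on the table; origin under its centre
- tweezers: steel tweezers 120 x 12 x 6 mm lying on the table; origin under their centre
Mind the look-alikes: they are no part of the job. What is meant by the heat_sink is not purple or turquoise, and is the smaller of those in its own colour.

How it is judged:
On the way, in this order (a step that is already met when the one before it is completed fails the run):
1. first round: two diagonally opposite screws have been drawn down a little (more than 0.3 mm) while the other two are still as they were (((distance of each of screw_a, screw_c from where it was at the start of the episode above 0.0003 m and distance of each of screw_b, screw_d from where it was at the start of the episode below 0.0003 m) or (distance of each of screw_b, screw_d from where it was at the start of the episode above 0.0003 m and distance of each of screw_a, screw_c from where it was at the start of the episode below 0.0003 m))), for 0.1 s.
2. end of the first round: all four screws have been drawn down (more than 0.3 mm) and the sink is not on its stops yet (distance of each of screw_a, screw_b, screw_c, screw_d from where it was at the start of the episode above 0.0003 m and contact force between heat_sink and mount below 0.5 N), for 0.1 s.
3. last round: two diagonally opposite screws clamp the sink (more than 8 N each) while the other two do not yet (((contact force between each of screw_a, screw_c and heat_sink above 8 N and contact force between each of screw_b, screw_d and heat_sink below 8 N) or (contact force between each of screw_b, screw_d and heat_sink above 8 N and contact force between each of screw_a, screw_c and heat_sink below 8 N))), for 0.1 s.
At the end, for the whole second after the job is handed in: all four screws press on the sink with more than 4 N each (and never more than 55 N), the sink presses on its four stops with more than 20 N in all, the sink is level within 0.006 rad and at rest, nothing else has been moved (contact force between each of screw_a, screw_b, screw_c, screw_d and heat_sink above 4 N and contact force between heat_sink and mount above 20 N and angle between heat_sink's own z axis and vertical below 0.006 rad and linear speed of heat_sink below 0.01 m/s); the robot touches nothing.
It fails at once if a screw is overtightened: it presses on the sink with more than 55 N (contact force between any of screw_a, screw_b, screw_c, screw_d and heat_sink above 55 N).
It fails at once if the sink tips by more than 0.021 rad (1.2 degrees) (angle between heat_sink's own z axis and vertical above 0.021 rad).
It fails at once if the robot leans on the sink itself with more than 15 N (contact force between any of the fingers, the arm and heat_sink above 15 N).
It fails at once if something else on the bench is moved by more than 25 mm (distance of any of memory_card, spare_screw, case_fan, drive, screwdriver, mug, tweezers from where it was at the start of the episode above 0.025 m).
It also fails if it takes over 72 s, if anything falls off the work surface, if the arm or the gripper's body presses on something with over 40 N, if the wrist force passes 120 N, or if a joint passes its speed limit or range.

## Working session

There is one attempt and no reset: what is moved stays moved. The work goes in short steps, Python scripts to look and compute and a shell command to move; the robot and the scene stay as the last step left them, time stands still between calls to the robot, and variables do not carry over. Pictures are saved under pics/ and viewed, and the job is handed in when it is done.

```bash
ls; mkdir -p pics; python3 - <<'E'
from bench import *
import cv2
o=get_obs()
for k,v in o.items(): print(k,v)
print(finger_overhang if not callable(finger_overhang) else finger_overhang())
for n in ("scene","side","wrist"):
    f=grab_frame(n); cv2.imwrite(f"pics/{n}0.png",f["image"])
    print(n,{k:v for k,v in f.items() if k!="image"})
print(get_obs()["clock"])
E
```

```text
pics
clock 0.0
joints [ 1.11889562  0.47778269  0.02236991  1.55643254 -0.01151392  1.10930719
 -0.08309149]
qvel [-0.00164618 -0.00077979 -0.00067135 -0.00097153  0.00069667  0.00124189
 -0.00031236]
tau [-5.23896342e-04 -5.96450758e+01  1.60775498e+00 -2.81206405e+01
  1.24462653e-02  9.16295423e-03 -2.03091858e-06]
tcp_pos [ 0.22742388 -0.63524487  0.40374568]
orientation [-0.35373359  2.0366773  -2.03306982]
contact_force [ 0.61950266  0.56240682 -0.59234174]
moment [0.02160656 0.01728269 0.01126242]
grip_width 0.08589607158002217
0.1734
scene {'fx': 430.9783645169671, 'fy': 430.9783645169671, 'cx': 278.93790466975906, 'cy': 211.36120610484957, 'origin': array([1.28880464, 0.23072981, 0.69970059]), 'rotation': array([0.66452895, 0.86675986, 1.65664489])}
side {'fx': 388.6133848181653, 'fy': 388.6133848181653, 'cx': 280.7045095654877, 'cy': 208.5212321811868, 'origin': array([0.37330455, 0.8449692 , 0.80995312]), 'rotation': array([ 0.05301383, -1.2771174 , -2.78524791])}
wrist {'fx': 303.2501229783697, 'fy': 303.2501229783697, 'cx': 281.7017888949276, 'cy': 204.9882699883376, 'origin': array([ 0.30667129, -0.60655013,  0.37388065]), 'rotation': array([-0.28417873,  0.20179662, -1.21517553])}
0.15
```

View pics/scene0.png

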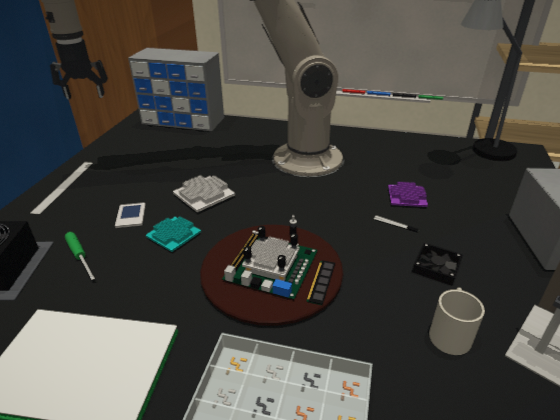

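View pics/side0.png

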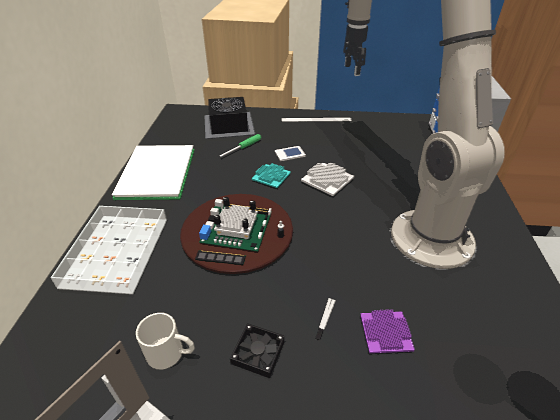

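View pics/wrist0.png

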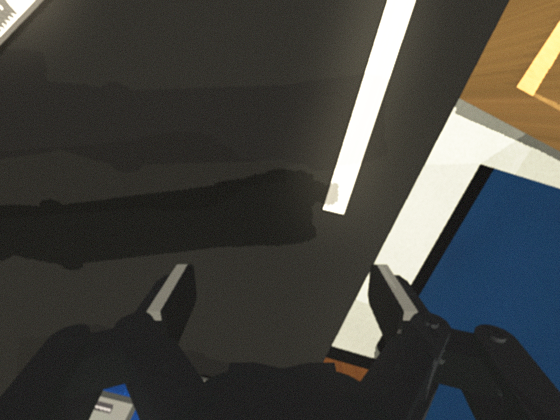

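```bash
cat > h.py <<'E'
import numpy as np,cv2
from scipy.spatial.transform import Rotation as R
from bench import *
def proj(f,P):
    p=(np.atleast_2d(P)-f["origin"])@R.from_rotvec(f["rotation"]).as_matrix()
    return np.c_[f["cx"]+f["fx"]*p[:,0]/-p[:,2], f["cy"]+f["fy"]*p[:,1]/p[:,2]]
def back(f,uv,z):
    uv=np.atleast_2d(uv).astype(float)
    d=np.c_[(uv[:,0]-f["cx"])/f["fx"],-(uv[:,1]-f["cy"])/f["fy"],-np.ones(len(uv))]@R.from_rotvec(f["rotation"]).as_matrix().T
    return f["origin"]+d*((z-f["origin"][2])/d[:,2])[:,None]
def crop(f,x0,y0,w,h,s,name):
    cv2.imwrite("pics/"+name,cv2.resize(f["image"][y0:y0+h,x0:x0+w],None,fx=s,fy=s,interpolation=cv2.INTER_CUBIC))
E
python3 - <<'E'
from h import *
import pickle
F={n:grab_frame(n) for n in("scene","side")}
pickle.dump(F,open("F0.pkl","wb"))
crop(F["scene"],195,205,160,120,5,"sc1.png")
crop(F["side"],175,185,130,100,6,"sd1.png")
E
```

```text
(no output)
```

View pics/sc1.png

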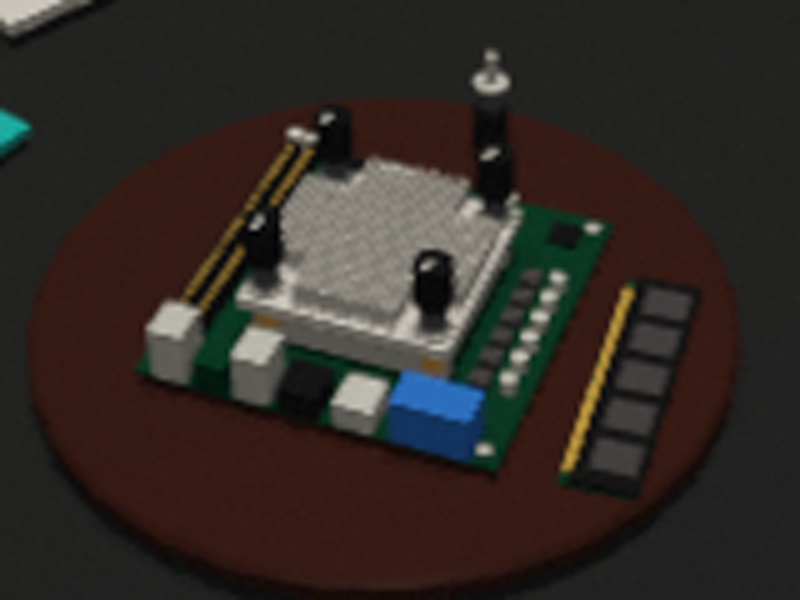

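View pics/sd1.png

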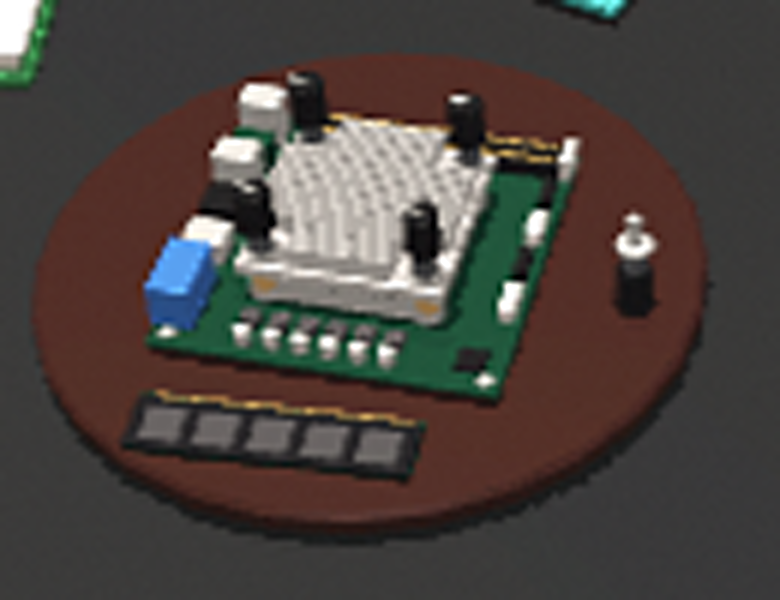

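```bash
python3 - <<'E'
from h import *
import pickle
from scipy.optimize import least_squares
F=pickle.load(open("F0.pkl","rb"))
sc=np.array([[493,150],[333,113],[264,215],[434,259]])/5+[195,205]-.4
sd=np.array([[421,209],[465,101],[305,80],[252,187]])/6+[175,185]-.4
# head top centers z .0925 (approx visible top disc)
A=back(F["scene"],sc,.0935);B=back(F["side"],sd,.0935)
for a,b in zip(A,B): print(a[:2].round(4),b[:2].round(4))
for X in(A,B):
  print([round(np.linalg.norm(X[i]-X[(i+1)%4]),4) for i in range(4)],X.mean(0).round(4))
L=np.array([[-.04,.04],[-.04,-.04],[.04,-.04],[.04,.04]])
def pts(p):
    c,s=np.cos(p[2]),np.sin(p[2]); return np.c_[L@np.array([[c,s],[-s,c]])+p[:2],np.full(4,.0935)]
for m in("scene","side","both"):
  def r(p):
    q=[]
    if m!="side":q.append(proj(F["scene"],pts(p))-sc)
    if m!="scene":q.append(proj(F["side"],pts(p))-sd)
    return np.concatenate(q).ravel()
  s=least_squares(r,[.6,0,0]);print(m,s.x,np.abs(s.fun).max());print(pts(s.x)[:,:2].round(4))
E
```

```text
[0.5357 0.0691] [0.5371 0.0699]
[ 0.526  -0.0092] [ 0.5279 -0.0082]
[ 0.6039 -0.0182] [ 0.6076 -0.0174]
[0.6147 0.061 ] [0.617  0.0617]
[np.float64(0.0789), np.float64(0.0784), np.float64(0.0799), np.float64(0.0794)] [0.5701 0.0257 0.0935]
[np.float64(0.0787), np.float64(0.0803), np.float64(0.0797), np.float64(0.0803)] [0.5724 0.0265 0.0935]
scene [ 0.56998466  0.02569907 -0.11408075] 0.465453828844943
[[ 0.5348  0.07  ]
 [ 0.5257 -0.0095]
 [ 0.6052 -0.0186]
 [ 0.6143  0.0609]]
side [ 0.57240923  0.02645731 -0.11265162] 0.18320618884362716
[[ 0.5372  0.0707]
 [ 0.5282 -0.0088]
 [ 0.6077 -0.0178]
 [ 0.6167  0.0617]]
both [ 0.57146792  0.02612476 -0.11371879] 0.7887572376372702
[[ 0.5363  0.0704]
 [ 0.5272 -0.0091]
 [ 0.6067 -0.0182]
 [ 0.6157  0.0613]]
```

```bash
cat >> h.py <<'E'
YAW=-0.1137; CEN=np.array([0.5714,0.0261])
def st():
    o=get_obs(); M=R.from_rotvec(o["orientation"]).as_matrix()
    return o,M
def plan(x,y,z,jawyaw=None):
    o,M=st(); d=M.T@(np.array([x,y,z])-o["tcp_pos"])*100
    yaw=np.arctan2(M[1,2],M[0,2])
    tw=None
    if jawyaw is not None: tw=-(jawyaw-yaw)   # twist about tool y (down)
    print("t",round(o["clock"],2),"shift cm",d.round(2),"jaw yaw",round(yaw,3),"twist",tw,"tcp",o["tcp_pos"].round(4),"tool y",M[:,1].round(4),"j7",round(o["joints"][6],3))
def scr(n):
    c,s=np.cos(YAW),np.sin(YAW); l=dict(a=(-.04,.04),b=(-.04,-.04),c=(.04,-.04),d=(.04,.04))[n]
    return CEN+np.array([[c,-s],[s,c]])@l
E
python3 - <<'E'
from h import *
import pickle
F=pickle.load(open("F0.pkl","rb"))
print(st()[1].round(3))
for n in "abcd": print(n,scr(n).round(4))
plan(*scr("a"),.30,YAW)
plan(*CEN,.36,YAW)
print(back(F["scene"],[490/5+195,55/5+205],.074),back(F["side"],[634/6+175,220/6+185],.074))
f=grab_frame("wrist");M=st()[1]
print("cam in tool",M.T@(f["origin"]-st()[0]["tcp_pos"]), (M.T@R.from_rotvec(f["rotation"]).as_matrix()).round(3))
E
```

```text
[[-0.941 -0.     0.337]
 [-0.337  0.001 -0.941]
 [ 0.    -1.    -0.001]]
a [0.5362 0.0704]
b [ 0.5271 -0.0091]
c [ 0.6066 -0.0182]
d [0.6157 0.0613]
t 0.25 shift cm [-52.85  10.47 -56.03] jaw yaw -1.227 twist -1.1133142575564359 tcp [ 0.2275 -0.6354  0.4042] tool y [-3.e-04  8.e-04 -1.e+00] j7 -0.083
t 0.25 shift cm [-54.68   4.46 -50.68] jaw yaw -1.227 twist -1.1133142575564359 tcp [ 0.2275 -0.6354  0.4042] tool y [-3.e-04  8.e-04 -1.e+00] j7 -0.083
[[0.43875179 0.04713897 0.074     ]] [[0.44024994 0.04949144 0.074     ]]
cam in tool [-0.08426218  0.03007463 -0.00033367] [[-0.    -0.947 -0.321]
 [-0.     0.321 -0.947]
 [ 1.    -0.    -0.   ]]
```

```bash
python3 -m jog '[[[-52.8,8,-56],-1.113,0.1],[[-52.8,8,-56],-1.113,0.1],[[-52.8,8,-56],-1.113,0.1],[[-52.8,8,-56],-1.113,0.1],[[-52.8,8,-56],-1.113,0.1],[[-52.8,8,-56],-1.113,0.1],[[-52.8,8,-56],-1.113,0.1],[[-52.8,8,-56],-1.113,0.1],[[-52.8,8,-56],-1.113,0.1],[[-52.8,8,-56],-1.113,0.1]]' 30; python3 - <<'E'
from h import *
plan(*scr("a"),.30,YAW)
E
```

```text
clock: 1.55
tcp_pos: [0.4772, -0.0643, 0.3403]
orientation: [-1.152, 1.292, -1.294]
contact_force: [1.1, -0.9, 0.0]
grip_width: 0.0387
t 1.55 shift cm [-14.05   4.03   4.32] jaw yaw -0.115 twist -0.0009876747934725316 tcp [ 0.4772 -0.0643  0.3403] tool y [ 1.e-03 -4.e-04 -1.e+00] j7 -0.278
```

```bash
python3 -m jog '[[[-14,4,4.3],0,0.1],[[-14,4,4.3],0,0.1],[[-14,4,4.3],0,0.1],[[-14,4,4.3],0,0.1],[[-14,4,4.3],0,0.1]]'; python3 - <<'E'
from h import *
plan(*scr("a"),.30,YAW)
print(get_obs()["moment"],get_obs()["tau"])
f=grab_frame("wrist");cv2.imwrite("pics/w1.png",f["image"])
for n in "abcd": print(n,proj(f,[*scr(n),.0935]).round(1))
E
```

```text
clock: 2.17
tcp_pos: [0.535, 0.0671, 0.3001]
orientation: [-1.154, 1.293, -1.294]
contact_force: [-0.4, -1.3, 0.4]
grip_width: 0.0386
t 2.17 shift cm [-0.34  0.01  0.08] jaw yaw -0.115 twist -0.0014879780485796412 tcp [0.535  0.0671 0.3001] tool y [-5.e-04 -1.e-03 -1.e+00] j7 -0.607
[-0.09001375 -0.00701465  0.01148702] [-1.26579657e+00 -4.77905130e+01 -5.57311535e+00 -2.24952543e+01
 -4.26630070e-02 -5.49914595e-02 -8.92075652e-03]
a [[281.  234.9]]
b [[281.3 336.3]]
c [[392.1 336.2]]
d [[406.7 234.8]]
```

View pics/w1.png

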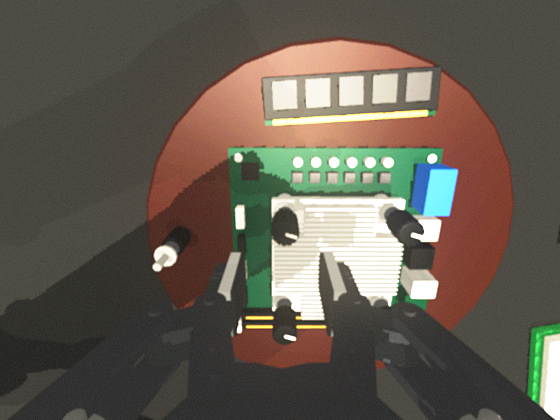

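```bash
python3 - <<'E'
from h import *
f=grab_frame("wrist")
for n in "abd":
    u=proj(f,[*scr(n),.0935])[0];print(n,u)
crop(f,250,190,80,60,10,"w2.png"); crop(f,370,190,80,60,10,"w3.png")
plan(*scr("a"),.30,YAW)
E
```

```text
a [280.85680956 234.18067542]
b [281.21149508 335.65387041]
d [406.55226935 233.89800262]
t 2.27 shift cm [-0.39  0.03  0.07] jaw yaw -0.116 twist -0.0026906216527438492 tcp [0.5351 0.0666 0.3003] tool y [ 2.e-04 -1.e-03 -1.e+00] j7 -0.607
```

View pics/w2.png

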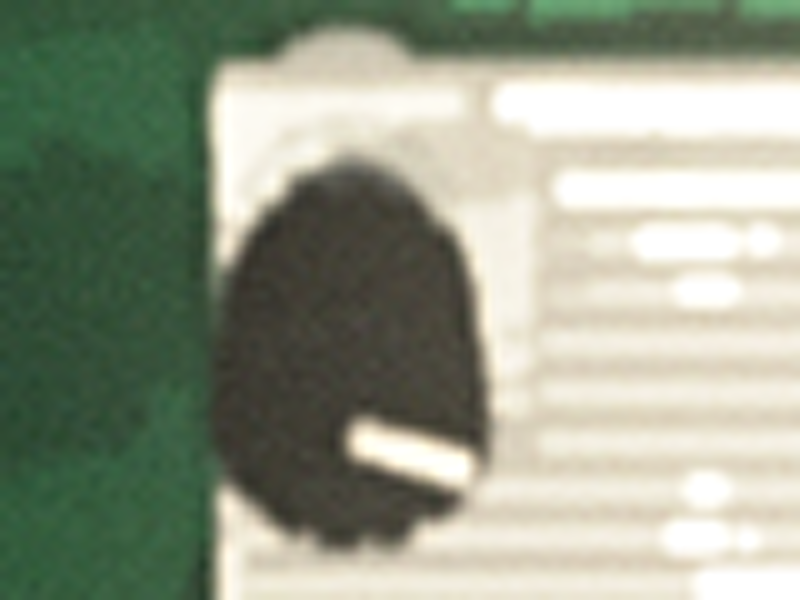

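View pics/w3.png

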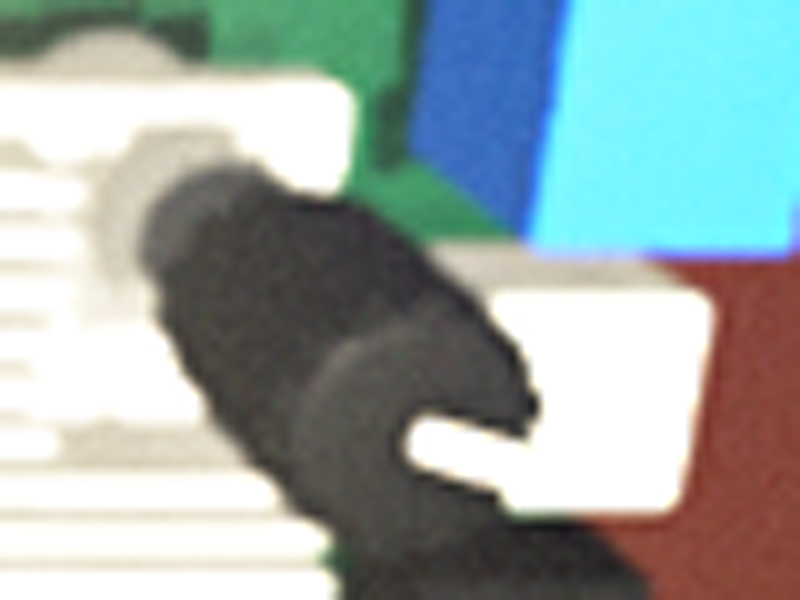

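```bash
python3 -m jog '[[[-0.4,3,0.25],0,0.1],[[-0.4,5,0.25],0,0.1],[[-0.4,5,0.25],0,0.1],[[-0.4,5,0.25],0,0.1]]'; python3 - <<'E'
from h import *
f=grab_frame("wrist");cv2.imwrite("pics/w4.png",cv2.resize(f["image"][150:,130:430],None,fx=2.2,fy=2.2))
plan(*scr("a"),.25,YAW)
g=grab_frame("side");crop(g,190,170,110,80,7,"s4.png")
E
```

```text
clock: 2.78
tcp_pos: [0.5385, 0.0713, 0.251]
orientation: [-1.152, 1.293, -1.294]
contact_force: [-0.6, 0.5, 1.4]
grip_width: 0.0385
t 2.83 shift cm [ 0.14  0.12 -0.22] jaw yaw -0.115 twist -0.0012424542002989758 tcp [0.5386 0.0715 0.2512] tool y [ 0.0017  0.     -1.    ] j7 -0.661
```

View pics/w4.png

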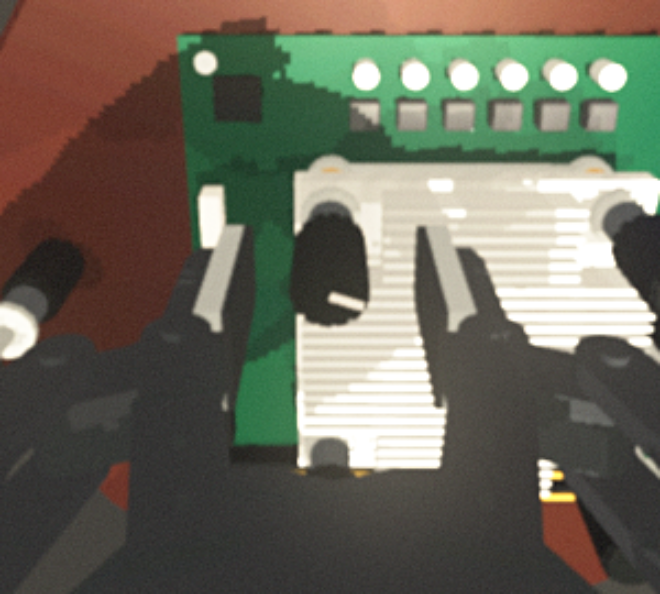

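View pics/s4.png

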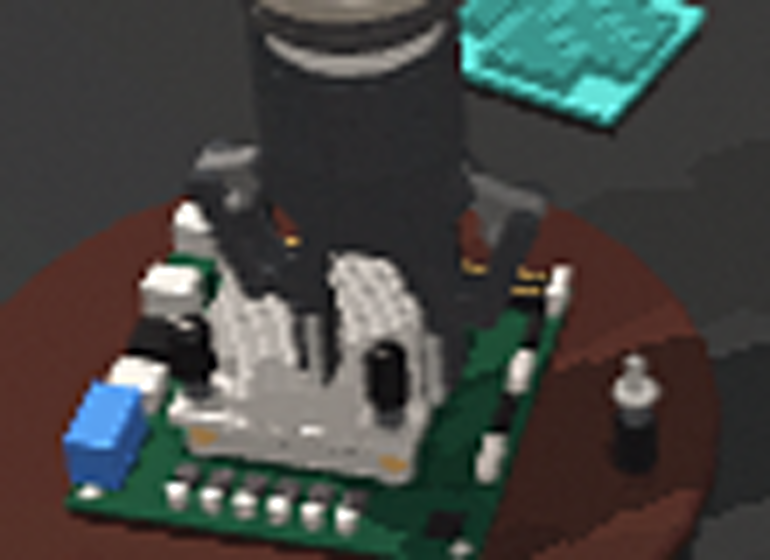

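```bash
python3 - <<'E'
from h import *
o,M=st();t=o["tcp_pos"]
f=grab_frame("wrist");g=grab_frame("side");s=grab_frame("scene")
print("axis at head top wrist",proj(f,[t[0],t[1],.0935]),"seen ~(280.9,285)")
b=back(f,[280.9,285],.0935)[0];print(b, "rel tool",M.T@(b-t)*1000)
print("side: axis",proj(g,[t[0],t[1],.0935]),"seen",[190+385/7,170+345/7])
crop(s,240,205,80,60,10,"s5.png"); print("scene axis",proj(s,[t[0],t[1],.0935]))
crop(g,215,190,60,45,13,"s6.png")
crop(f,230,230,100,75,8,"w6.png")
E
```

```text
axis at head top wrist [[278.59552359 283.2755468 ]] seen ~(280.9,285)
[0.53961833 0.07057377 0.0935    ] rel tool [  1.02717697 157.74264487   0.8180585 ]
side: axis [[244.11743109 219.82519941]] seen [245.0, 219.28571428571428]
scene axis [[294.02402478 235.54824467]]
```

View pics/s5.png

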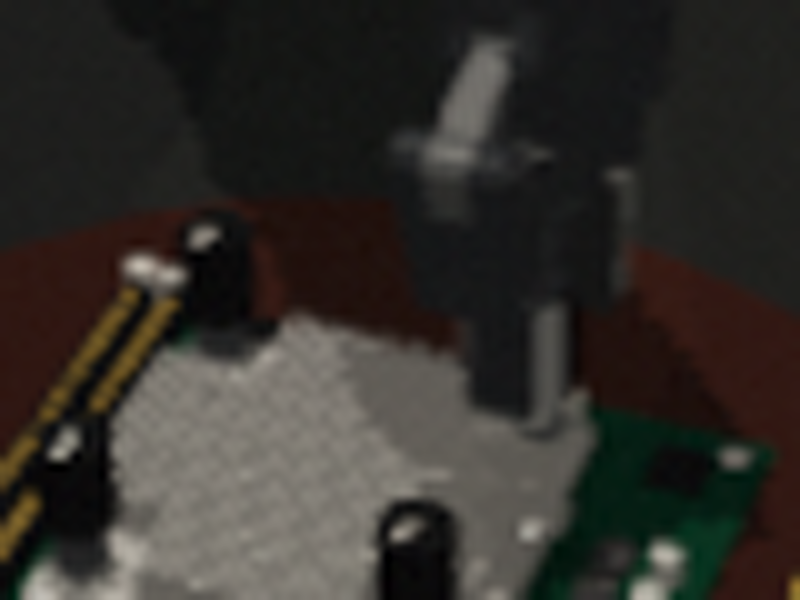

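View pics/s6.png

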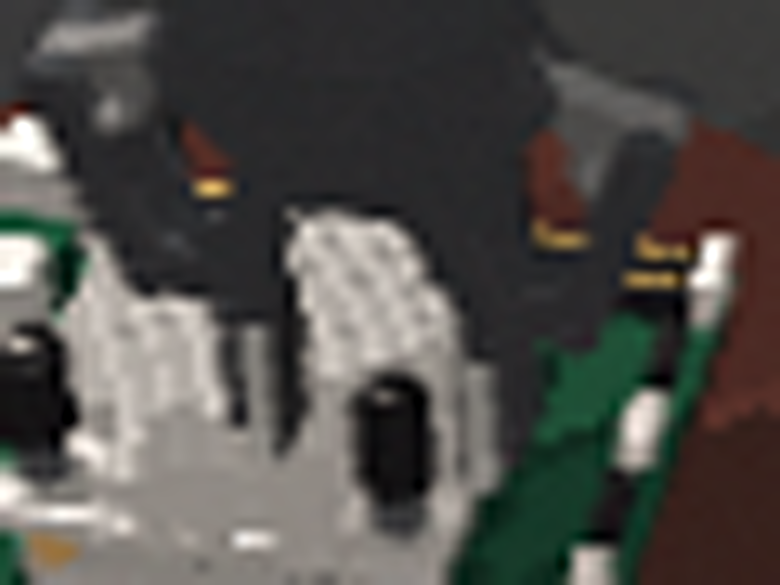

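View pics/w6.png

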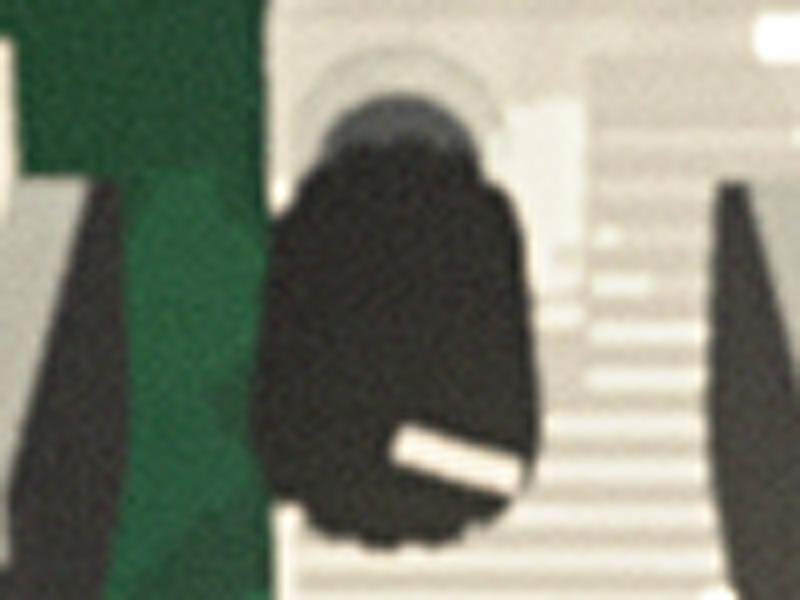

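```bash
cat > q.py <<'E'
from h import *
o,M=st()
print("F tool",(M.T@o["contact_force"]).round(2),"M tool",(M.T@o["moment"]).round(3),"tau7",round(o["tau"][6],4),"tcp",o["tcp_pos"].round(4),"yaw",round(float(np.arctan2(M[1,2],M[0,2])),4),"w",round(o["grip_width"],4),"t",round(o["clock"],2))
E
python3 q.py; python3 -m jog '[[[0,0,0],0,1],[[0,0,0],0,1],[[0,0,0],0,1],[[0,0,0],0,1]]' 30; python3 q.py
```

```text
F tool [-0.17 -0.42 -0.52] M tool [ 0.002 -0.014 -0.017] tau7 0.0027 tcp [0.5384 0.0719 0.2508] yaw -0.1142 w 0.0387 t 3.02
clock: 3.52
tcp_pos: [0.538, 0.0721, 0.2505]
orientation: [-1.154, 1.293, -1.293]
contact_force: [-3.0, -0.2, 3.9]
grip_width: 0.0165
F tool [ 0.55 -3.87 -2.97] M tool [-0.444  0.027 -0.098] tau7 0.0078 tcp [0.538  0.0721 0.2505] yaw -0.1139 w 0.0165 t 3.52
```

```bash
python3 -m jog '[[[0,0.02,0],0.175,1],[[0,0.04,0],0.35,1],[[0,0.06,0],0.525,1]]'; python3 q.py;  python3 -m jog '[[[0,0.02,0],0.175,1],[[0,0.02,0],0.175,1]]'; python3 q.py
```

```text
clock: 3.9
tcp_pos: [0.5384, 0.0719, 0.2499]
orientation: [-0.831, 1.666, -1.667]
contact_force: [-0.6, -1.4, 1.8]
grip_width: 0.0163
F tool [ 1.48 -1.82  0.41] M tool [ 0.141 -0.083 -0.181] tau7 1.5119 tcp [0.5384 0.0719 0.2499] yaw -0.6447 w 0.0163 t 3.9
clock: 4.15
tcp_pos: [0.5385, 0.0718, 0.2497]
orientation: [-0.707, 1.777, -1.779]
contact_force: [0.4, -2.4, 3.2]
grip_width: 0.0166
F tool [ 1.3  -3.22  2.01] M tool [ 0.348  0.045 -0.269] tau7 -0.7746 tcp [0.5385 0.0718 0.2497] yaw -0.8127 w 0.0166 t 4.15
```

```bash
sed -i 's/CEN=np.array(.*$/CEN=np.array([0.5737,0.0270])/' h.py; python3 - <<'E'
from h import *
plan(*scr("c"),.275,YAW)
plan(*scr("c"),.251,YAW)
E
```

```text
t 4.15 shift cm [ 1.01 -2.51 11.31] jaw yaw -0.813 twist -0.6989552133703029 tcp [0.5385 0.0718 0.2497] tool y [ 1.e-03 -7.e-04 -1.e+00] j7 -1.255
t 4.15 shift cm [ 1.01 -0.11 11.31] jaw yaw -0.813 twist -0.6989552133703029 tcp [0.5385 0.0718 0.2497] tool y [ 1.e-03 -7.e-04 -1.e+00] j7 -1.255
```

```bash
python3 -m jog '[[[0,0,0],0,0.1],[[0,0,0],0,0.1],[[0,-2.8,0],0,0.1],[[0,-2.8,0],0,0.1],[[1,-2.8,5],-0.18,0.1],[[1,-2.8,11.3],-0.36,0.1],[[1,-2.8,11.3],-0.54,0.1],[[1,-2.8,11.3],-0.7,0.1],[[1,-2.8,11.3],-0.7,0.1]]'; python3 - <<'E'
from h import *
f=grab_frame("wrist");o,M=st();t=o["tcp_pos"]
cv2.imwrite("pics/w7.png",cv2.resize(f["image"][150:,130:430],None,fx=2.2,fy=2.2))
print("axis",proj(f,[t[0],t[1],.0935]),"exp c",proj(f,[*scr("c"),.0935]))
print(proj(f,[*scr("a"),.0927]))
plan(*scr("c"),.251,YAW)
crop(f,250,215,80,60,10,"w8.png")
E
```

```text
clock: 5.28
tcp_pos: [0.6082, -0.0174, 0.2763]
orientation: [-1.153, 1.295, -1.292]
contact_force: [-0.2, 1.1, -0.4]
grip_width: 0.0385
axis [[279.96636635 258.03799908]] exp c [[281.22957173 258.06823086]]
[[115.68326266 110.19702775]]
t 5.33 shift cm [0.   2.55 0.07] jaw yaw -0.117 twist -0.003164183859868566 tcp [ 0.6082 -0.0172  0.2765] tool y [-1.1e-03  6.0e-04 -1.0e+00] j7 -0.451
```

View pics/w7.png

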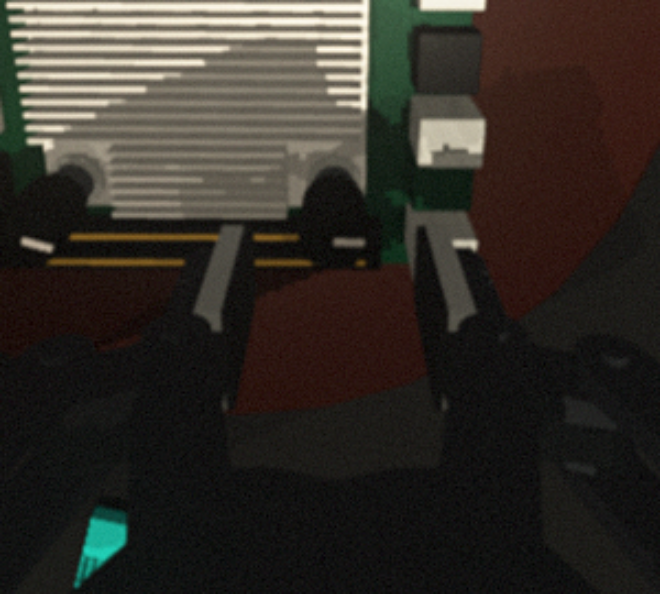

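View pics/w8.png

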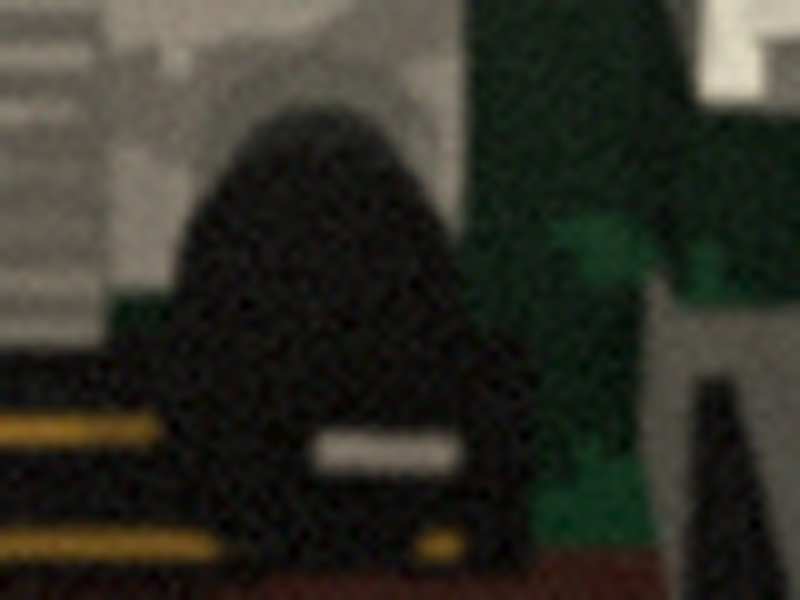

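```bash
python3 -m jog '[[[0.05,2.55,0.08],0,0.1],[[0.05,2.55,0.08],0,0.1],[[0.05,2.55,0.08],0,0.3],[[0.05,2.55,0.08],0,1],[[0.05,2.55,0.08],0,1],[[0.05,2.55,0.08],0,1],[[0.05,2.55,0.08],0,1]]' 30; python3 q.py; python3 -m jog '[[[0,0.02,0],0.175,1],[[0,0.04,0],0.35,1],[[0,0.06,0],0.525,1],[[0,0.08,0],0.7,1],[[0,0.08,0],0.7,1]]'; python3 q.py; python3 - <<'E'
from h import *
f=grab_frame("wrist");crop(f,230,215,100,75,8,"w9.png");crop(grab_frame("scene"),225,205,90,65,8,"s9.png")
plan(*scr("b"),.278,YAW)
E
```

```text
clock: 6.2
tcp_pos: [0.6085, -0.0171, 0.2529]
orientation: [-1.154, 1.294, -1.292]
contact_force: [-5.2, 0.9, 7.1]
grip_width: 0.0163
F tool [-0.33 -7.08 -5.23] M tool [-1.193  0.046 -0.026] tau7 0.017 tcp [ 0.6085 -0.0171  0.2529] yaw -0.1142 w 0.0163 t 6.2
clock: 6.82
tcp_pos: [0.609, -0.0174, 0.2521]
orientation: [-0.709, 1.778, -1.779]
contact_force: [-4.7, 0.3, 6.4]
grip_width: 0.0164
F tool [ 3.2  -6.36 -3.45] M tool [-0.59   0.066 -0.824] tau7 -0.7395 tcp [ 0.609  -0.0174  0.2521] yaw -0.8129 w 0.0164 t 6.83
t 6.92 shift cm [ 5.13 -2.59 -6.15] jaw yaw -0.811 twist -0.6968889056502454 tcp [ 0.609  -0.0174  0.252 ] tool y [-3.e-04 -5.e-04 -1.e+00] j7 -1.056
```

View pics/w9.png

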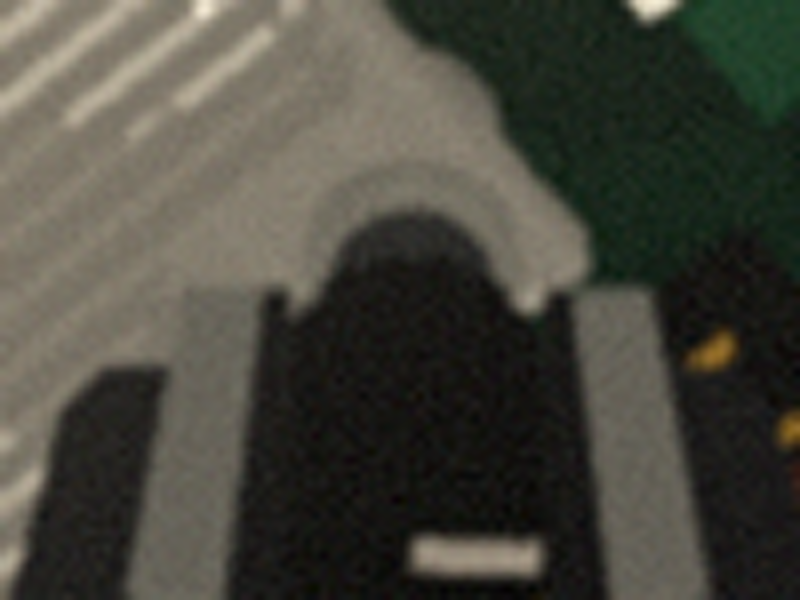

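View pics/s9.png

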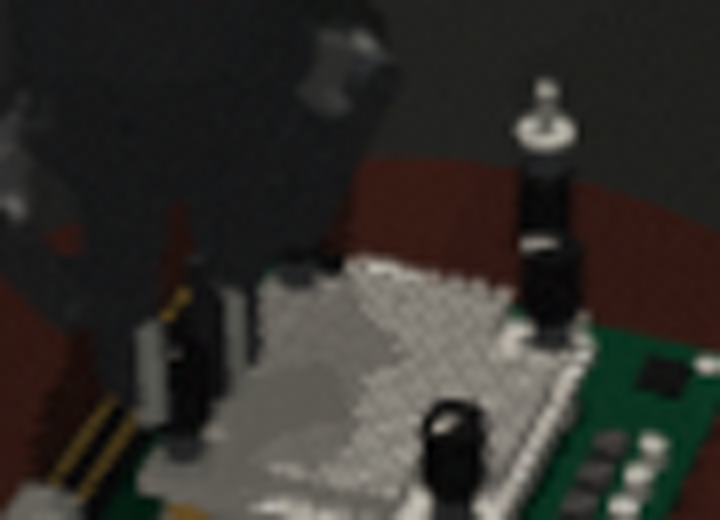

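```bash
python3 -m jog '[[[0,0,0],0,0.1],[[0,0,0],0,0.1],[[0,-2.6,0],0,0.1],[[0,-2.6,0],0,0.1],[[3,-2.6,-3.5],-0.18,0.1],[[5.1,-2.6,-6.15],-0.36,0.1],[[5.1,-2.6,-6.15],-0.54,0.1],[[5.1,-2.6,-6.15],-0.7,0.1],[[5.1,-2.6,-6.15],-0.7,0.1]]'; python3 - <<'E'
from h import *
f=grab_frame("wrist");o,M=st();t=o["tcp_pos"]
print("axis",proj(f,[t[0],t[1],.0935]),"exp b",proj(f,[*scr("b"),.0935]))
plan(*scr("b"),.251,YAW)
crop(f,250,215,80,60,10,"w10.png")
E
```

```text
clock: 8.05
tcp_pos: [0.5298, -0.0082, 0.2765]
orientation: [-1.152, 1.294, -1.293]
contact_force: [0.5, -0.7, 0.1]
grip_width: 0.0384
axis [[279.74692924 258.07092391]] exp b [[278.97636726 258.22880454]]
t 8.1 shift cm [ 0.01  2.55 -0.04] jaw yaw -0.117 twist -0.003512186958456731 tcp [ 0.5299 -0.0082  0.2765] tool y [-4.e-04  4.e-04 -1.e+00] j7 -0.472
```

View pics/w10.png

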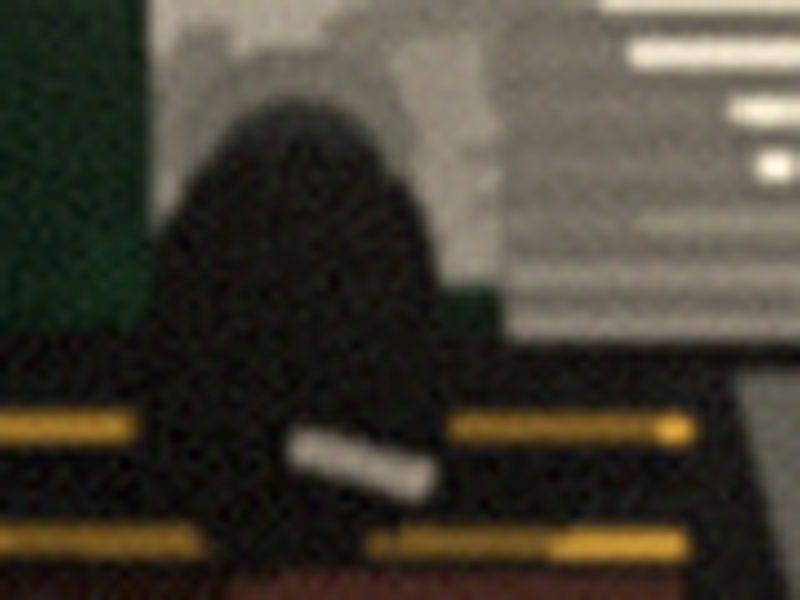

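```bash
python3 -m jog '[[[0.05,2.5,-0.03],0,0.1],[[0.05,2.5,-0.03],0,0.1],[[0.05,2.5,-0.03],0,0.3],[[0.05,2.5,-0.03],0,1],[[0.05,2.5,-0.03],0,1],[[0.05,2.5,-0.03],0,1],[[0.05,2.5,-0.03],0,1]]' 30; python3 q.py; python3 -m jog '[[[0,0.02,0],0.175,1],[[0,0.04,0],0.35,1],[[0,0.06,0],0.525,1],[[0,0.08,0],0.7,1],[[0,0.08,0],0.7,1]]'; python3 q.py; python3 - <<'E'
from h import *
plan(*scr("d"),.278,YAW)
E
```

```text
clock: 8.98
tcp_pos: [0.529, -0.008, 0.2528]
orientation: [-1.154, 1.294, -1.293]
contact_force: [-5.0, 0.3, 6.0]
grip_width: 0.0164
F tool [ 0.3  -6.04 -5.  ] M tool [-1.02   0.032  0.027] tau7 0.0171 tcp [ 0.529  -0.008   0.2528] yaw -0.1143 w 0.0164 t 8.97
clock: 9.6
tcp_pos: [0.5293, -0.0082, 0.252]
orientation: [-0.709, 1.778, -1.779]
contact_force: [-4.9, -1.1, 8.1]
grip_width: 0.0163
F tool [ 4.37 -8.07 -2.57] M tool [-0.616  0.057 -0.794] tau7 -0.7571 tcp [ 0.5293 -0.0082  0.252 ] yaw -0.8129 w 0.0163 t 9.6
t 9.6 shift cm [-11.28  -2.61   0.98] jaw yaw -0.813 twist -0.6991763044955802 tcp [ 0.5293 -0.0082  0.252 ] tool y [-3.e-04 -7.e-04 -1.e+00] j7 -1.088
```

```bash
python3 -m jog '[[[0,0,0],0,0.1],[[0,0,0],0,0.1],[[0,-2.6,0],0,0.1],[[0,-2.6,0],0,0.1],[[-5,-2.6,0.5],-0.18,0.1],[[-11.3,-2.6,1],-0.36,0.1],[[-11.3,-2.6,1],-0.54,0.1],[[-11.3,-2.6,1],-0.7,0.1],[[-11.3,-2.6,1],-0.7,0.1]]'; python3 - <<'E'
from h import *
f=grab_frame("wrist");o,M=st();t=o["tcp_pos"]
print("axis",proj(f,[t[0],t[1],.0935]),"exp d",proj(f,[*scr("d"),.0935]))
plan(*scr("d"),.251,YAW)
crop(f,250,215,80,60,10,"w11.png")
E
```

```text
clock: 10.72
tcp_pos: [0.6185, 0.0616, 0.2762]
orientation: [-1.153, 1.295, -1.293]
contact_force: [0.1, 0.9, -0.3]
grip_width: 0.0382
axis [[279.80929325 258.42837453]] exp d [[278.83755059 257.54067262]]
t 10.78 shift cm [-0.06  2.54 -0.05] jaw yaw -0.117 twist -0.0035638735583116282 tcp [0.6185 0.0616 0.2764] tool y [-1.e-03  3.e-04 -1.e+00] j7 -0.571
```

View pics/w11.png

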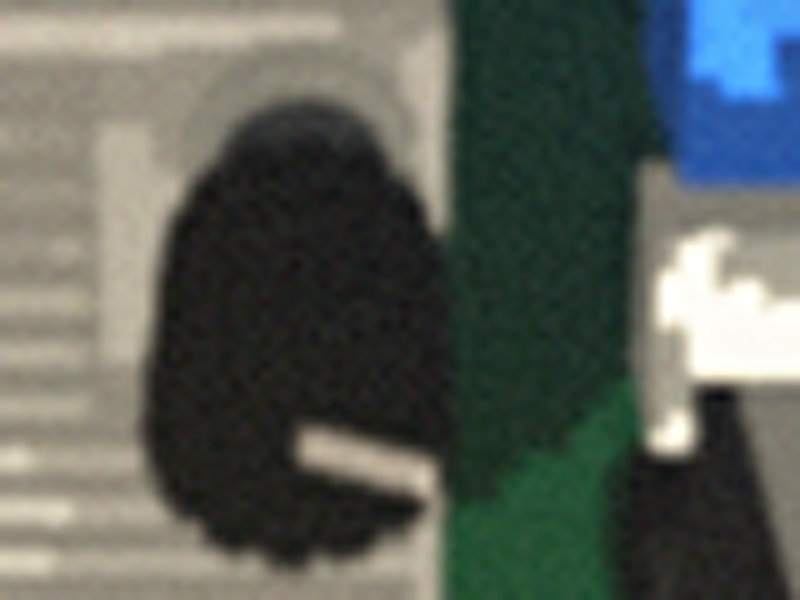

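Screw d's head centre is at about (280, 259.5), on the tool axis.

```bash
python3 -m jog '[[[0,2.5,-0.04],0,0.1],[[0,2.5,-0.04],0,0.1],[[0,2.5,-0.04],0,0.3],[[0,2.5,-0.04],0,1],[[0,2.5,-0.04],0,1],[[0,2.5,-0.04],0,1],[[0,2.5,-0.04],0,1]]' 30; python3 q.py; python3 -m jog '[[[0,0.02,0],0.175,1],[[0,0.04,0],0.35,1],[[0,0.06,0],0.525,1],[[0,0.08,0],0.7,1],[[0,0.08,0],0.7,1]]'; python3 q.py; python3 - <<'E'
from h import *
plan(*scr("b"),.276,YAW+.3)
plan(*scr("a"),.276,YAW+.3)
E
```

```text
clock: 11.65
tcp_pos: [0.6177, 0.0623, 0.2533]
orientation: [-1.154, 1.293, -1.293]
contact_force: [-3.8, -1.2, 5.2]
grip_width: 0.0162
F tool [ 1.67 -5.23 -3.62] M tool [-0.906  0.026 -0.037] tau7 0.0152 tcp [0.6177 0.0623 0.2533] yaw -0.1143 w 0.0162 t 11.65
clock: 12.28
tcp_pos: [0.6181, 0.0621, 0.2525]
orientation: [-0.708, 1.777, -1.779]
contact_force: [-3.6, -0.8, 5.8]
grip_width: 0.0162
F tool [ 3.18 -5.8  -1.88] M tool [-0.295  0.07  -0.763] tau7 -0.7596 tcp [0.6181 0.0621 0.2525] yaw -0.8129 w 0.0162 t 12.28
t 12.28 shift cm [11.27 -2.35 -0.99] jaw yaw -0.813 twist -0.9991661746707222 tcp [0.6181 0.0621 0.2525] tool y [ 5.e-04 -7.e-04 -1.e+00] j7 -1.179
t 12.28 shift cm [ 5.15 -2.36 -6.14] jaw yaw -0.813 twist -0.9991661746707222 tcp [0.6181 0.0621 0.2525] tool y [ 5.e-04 -7.e-04 -1.e+00] j7 -1.179
```

```bash
python3 - <<'E'
from h import *
crop(grab_frame("scene"),225,205,90,65,8,"s12.png")
f=grab_frame("wrist");crop(f,230,215,100,75,8,"w12.png")
E
```

```text
(no output)
```

View pics/s12.png

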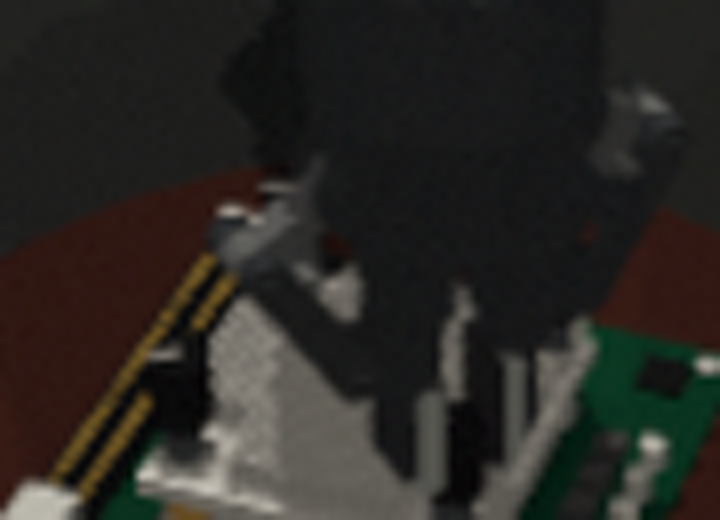

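View pics/w12.png

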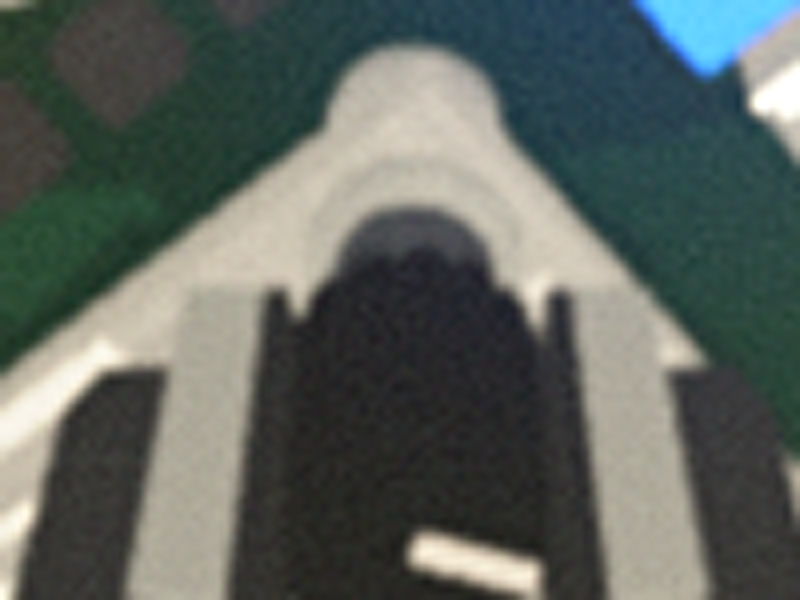

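```bash
python3 -m jog '[[[0,0.01,0],0.08,1],[[0,0.01,0],0.08,1]]' >/dev/null; python3 q.py; python3 -m jog '[[[0,0.01,0],0.08,1],[[0,0.01,0],0.08,1]]'>/dev/null; python3 q.py;  python3 -m jog '[[[0,0.01,0],0.08,1],[[0,0.01,0],0.08,1]]'>/dev/null; python3 q.py
```

```text
F tool [ 3.75 -6.39 -1.02] M tool [-0.302  0.01  -0.76 ] tau7 -0.2651 tcp [0.6182 0.0619 0.2524] yaw -0.891 w 0.0167 t 12.62
F tool [ 2.46 -6.25 -1.3 ] M tool [-0.153 -0.042 -0.794] tau7 -0.2726 tcp [0.6183 0.0619 0.2523] yaw -0.9709 w 0.0162 t 12.88
F tool [ 3.37 -6.5  -0.18] M tool [-0.078  0.041 -0.765] tau7 -0.2763 tcp [0.6183 0.0618 0.2522] yaw -1.051 w 0.0163 t 13.12
```

```bash
cat > n.py <<'E'
from h import *
L=[];T=[]
o,M=st();L.append((M.T@o["moment"])[1])
for i in range(4):
    grab_frame("side");o,M=st();L.append((M.T@o["moment"])[1]);T.append(o["tau"][6])
print("My",np.round(L,3),"mean",np.mean(L).round(3),"tau7",np.round(T,3),"yaw",round(float(np.arctan2(M[1,2],M[0,2])),4),"F",(M.T@o["contact_force"]).round(1),"t",round(o["clock"],2))
E
python3 n.py
```

```text
My [ 0.041 -0.007  0.027  0.016 -0.015] mean 0.012 tau7 [-0.066 -0.009  0.003  0.005] yaw -1.0502 F [ 3.4 -7.3 -0.3] t 13.32
```

```bash
for i in 1 2 3 4 5 6; do :; done; python3 -m jog '[[[0,0.004,0],0.03,1]]'>/dev/null; python3 q.py; python3 -m jog '[[[0,0.004,0],0.03,1]]'>/dev/null; python3 q.py; python3 -m jog '[[[0,0.004,0],0.03,1]]'>/dev/null; python3 q.py; python3 -m jog '[[[0,0.004,0],0.03,1]]'>/dev/null; python3 q.py; python3 -m jog '[[[0,0.004,0],0.03,1]]'>/dev/null; python3 q.py
```

```text
F tool [ 3.66 -7.78  0.95] M tool [-0.082 -0.089 -0.773] tau7 0.2964 tcp [0.6183 0.0617 0.2522] yaw -1.0807 w 0.0161 t 13.45
F tool [ 4.3  -7.87 -0.3 ] M tool [ 0.117 -0.099 -0.816] tau7 0.193 tcp [0.6183 0.0617 0.2521] yaw -1.111 w 0.0167 t 13.57
F tool [ 4.08 -7.69 -0.47] M tool [ 0.096 -0.058 -0.829] tau7 0.1886 tcp [0.6184 0.0617 0.2521] yaw -1.141 w 0.0164 t 13.7
F tool [ 2.63 -7.6   0.53] M tool [ 0.079 -0.042 -0.798] tau7 0.1872 tcp [0.6184 0.0616 0.2521] yaw -1.1711 w 0.0166 t 13.82
F tool [ 2.51 -7.14 -0.51] M tool [ 0.123 -0.072 -0.811] tau7 0.1854 tcp [0.6184 0.0616 0.252 ] yaw -1.2011 w 0.0167 t 13.95
```

```bash
cat > p.py <<'E'
from h import *
o,M=st()
print("tau7",round(o["tau"][6],4),"My",(M.T@o["moment"])[1].round(3),"yaw",round(float(np.arctan2(M[1,2],M[0,2])),4),"F",(M.T@o["contact_force"]).round(1),"z",o["tcp_pos"][2].round(4),"j7",o["joints"][6].round(3),"t",round(o["clock"],2))
E
python3 -m jog '[[[0,0.004,0],0.03,1],[[0,0.007,0],0.06,1]]'>/dev/null; python3 p.py; python3 -m jog '[[[0,0.004,0],0.03,1],[[0,0.007,0],0.06,1]]'>/dev/null; python3 p.py; python3 -m jog '[[[0,0.004,0],0.03,1],[[0,0.007,0],0.06,1]]'>/dev/null; python3 p.py
```

```text
tau7 0.1659 My -0.129 yaw -1.2611 F [ 2.5 -6.6  0.3] z 0.252 j7 -1.557 t 14.2
tau7 0.1454 My -0.131 yaw -1.321 F [ 2.9 -8.3  1.4] z 0.2519 j7 -1.607 t 14.45
tau7 0.1275 My -0.11 yaw -1.381 F [ 3.7 -7.4  1.2] z 0.2519 j7 -1.658 t 14.7
```

```bash
python3 -m jog '[[[0,0.004,0],0.03,1]]'>/dev/null; python3 p.py; python3 -m jog '[[[0,0.004,0],0.03,1]]'>/dev/null; python3 p.py; python3 - <<'E'
from h import *
f=grab_frame("wrist");crop(f,230,215,100,75,8,"w13.png");print(get_obs()["joints"].round(3))
E
python3 n.py
```

```text
tau7 0.1194 My -0.181 yaw -1.4111 F [ 4.1 -8.3  1.3] z 0.2518 j7 -1.683 t 14.82
tau7 0.1118 My -0.117 yaw -1.441 F [ 3.5 -8.4  1.5] z 0.2518 j7 -1.708 t 14.95
[-0.123  0.566 -0.102  1.803  0.08   0.776 -1.709]
My [-0.065 -0.149 -0.117 -0.142 -0.108] mean -0.116 tau7 [-0.297 -0.171 -0.128 -0.118] yaw -1.4401 F [ 2.9 -7.7  1.5] t 15.2
```

View pics/w13.png

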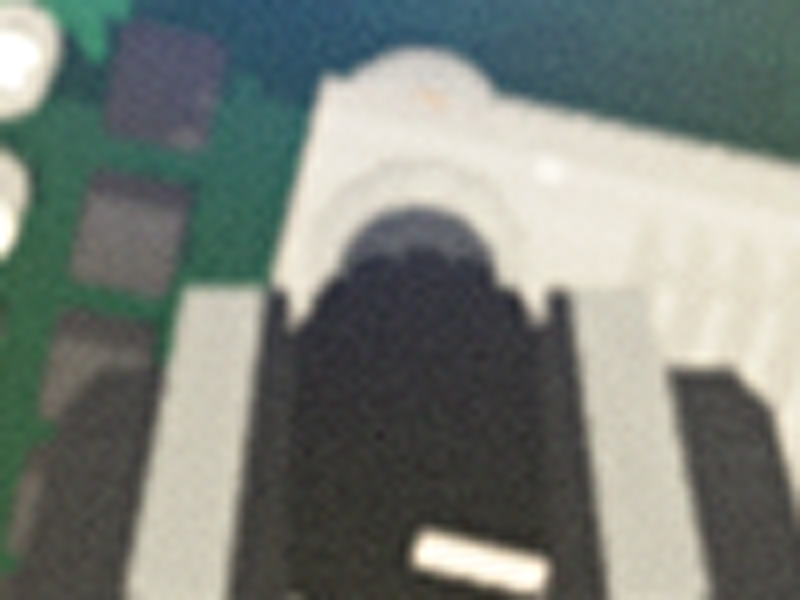

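```bash
python3 -m jog '[[[0,0.004,0],0.03,1],[[0,0.004,0],0.03,1],[[0,0.004,0],0.03,1]]'>/dev/null; python3 n.py;python3 -m jog '[[[0,0.004,0],0.03,1],[[0,0.004,0],0.03,1],[[0,0.004,0],0.03,1]]'>/dev/null; python3 n.py
```

```text
My [-0.092 -0.163 -0.153 -0.143 -0.104] mean -0.131 tau7 [-0.136 -0.136 -0.136 -0.136] yaw -1.4701 F [ 3.3 -7.8  1.5] t 15.78
My [-0.116 -0.184 -0.073 -0.155 -0.186] mean -0.143 tau7 [-0.146 -0.146 -0.146 -0.146] yaw -1.5 F [ 3.8 -8.1  2.1] t 16.35
```

```bash
python3 - <<'E'
from h import *
plan(*(scr("b")+[-.0005,0]),.277,YAW)
E
```

```text
t 16.35 shift cm [ 9.42 -2.53  6.31] jaw yaw -1.5 twist -1.386297572089919 tcp [0.6184 0.0614 0.2518] tool y [ 8.e-04 -7.e-04 -1.e+00] j7 -1.757
```

```bash
python3 -m jog '[[[0,0,0],0,0.1],[[0,0,0],0,0.1],[[0,-2.5,0],0,0.1],[[0,-2.5,0],-0.18,0.1],[[4,-2.5,3],-0.36,0.1],[[9.4,-2.5,6.3],-0.54,0.1],[[9.4,-2.5,6.3],-0.72,0.1],[[9.4,-2.5,6.3],-0.9,0.1],[[9.4,-2.5,6.3],-1.08,0.1],[[9.4,-2.5,6.3],-1.26,0.1]]'>/dev/null;python3 -m jog '[[[0,0,0],-0.126,0.1],[[0,0,0],-0.126,0.1]]';  python3 - <<'E'
from h import *
f=grab_frame("wrist");o,M=st();t=o["tcp_pos"]
print("axis",proj(f,[t[0],t[1],.0925]),"exp b",proj(f,[*scr("b"),.0925]))
plan(*scr("b"),.251,YAW)
crop(f,250,215,80,60,10,"w14.png")
cv2.imwrite("pics/w15.png",f["image"])
E
```

```text
clock: 17.85
tcp_pos: [0.5287, -0.0072, 0.2755]
orientation: [-1.15, 1.296, -1.296]
contact_force: [-0.0, 0.6, -0.2]
grip_width: 0.0385
axis [[279.47608959 258.14740253]] exp b [[280.95092437 259.51318596]]
t 17.9 shift cm [0.09 2.45 0.08] jaw yaw -0.12 twist -0.0064056258168718044 tcp [ 0.5287 -0.0072  0.2755] tool y [ 2.e-04  4.e-04 -1.e+00] j7 -0.458
```

View pics/w14.png

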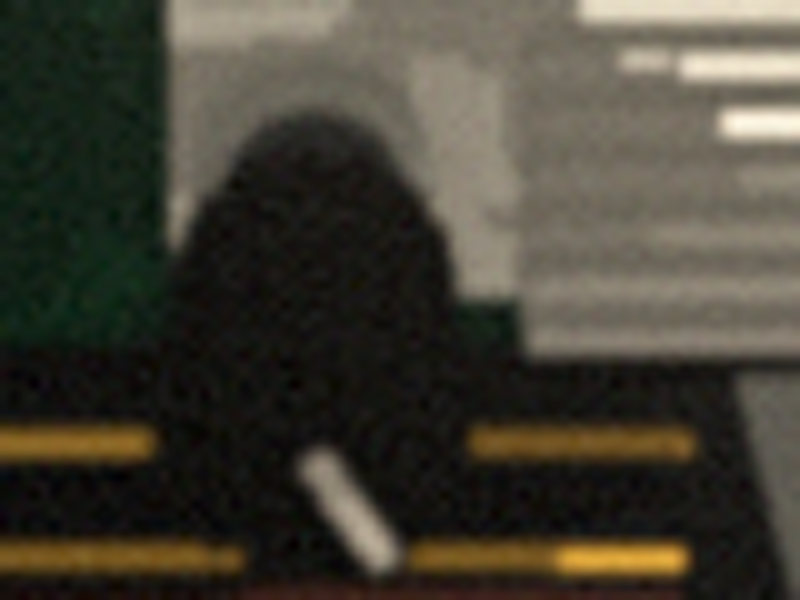

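View pics/w15.png

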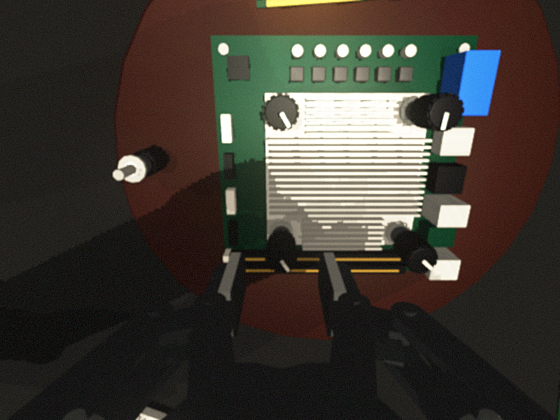

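```bash
python3 -m jog '[[[0.1,2.5,0.06],0,0.1],[[0.1,2.5,0.06],0,0.1],[[0.1,2.5,0.06],0,0.3],[[0.1,2.5,0.06],0,1],[[0.1,2.5,0.06],0,1],[[0.1,2.5,0.06],0,1],[[0.1,2.5,0.06],0,1]]' 30 >/dev/null; python3 q.py; python3 -m jog '[[[0,0.004,0],0.03,1],[[0,0.007,0],0.06,1],[[0,0.01,0],0.09,1]]'>/dev/null; python3 p.py;  python3 -m jog '[[[0,0.004,0],0.03,1],[[0,0.007,0],0.06,1]]'>/dev/null; python3 p.py; python3 -m jog '[[[0,0.004,0],0.03,1],[[0,0.007,0],0.06,1]]'>/dev/null; python3 p.py; python3 -m jog '[[[0,0.004,0],0.03,1],[[0,0.007,0],0.06,1]]'>/dev/null; python3 p.py
```

```text
F tool [ 0.43 -5.48 -4.62] M tool [-0.818 -0.004  0.03 ] tau7 0.0085 tcp [ 0.5288 -0.0079  0.2515] yaw -0.1182 w 0.016 t 18.77
tau7 0.2099 My -0.075 yaw -0.209 F [ 0.8 -4.8 -3.6] z 0.2514 j7 -0.555 t 19.15
tau7 0.2079 My -0.0 yaw -0.2689 F [ 1.4 -5.7 -3.5] z 0.2513 j7 -0.606 t 19.4
tau7 0.2056 My -0.03 yaw -0.3289 F [ 1.2 -5.5 -3.2] z 0.2512 j7 -0.657 t 19.65
tau7 0.1951 My -0.064 yaw -0.389 F [ 1.1 -4.6 -3.2] z 0.2512 j7 -0.708 t 19.9
```

```bash
python3 -m jog '[[[0,0.004,0],0.03,1],[[0,0.007,0],0.06,1]]'>/dev/null; python3 p.py;  python3 -m jog '[[[0,0.004,0],0.03,1],[[0,0.007,0],0.06,1]]'>/dev/null; python3 p.py; python3 -m jog '[[[0,0.004,0],0.03,1],[[0,0.007,0],0.06,1]]'>/dev/null; python3 p.py; python3 n.py
```

```text
tau7 0.1772 My -0.083 yaw -0.4489 F [ 1.2 -5.7 -2.3] z 0.2511 j7 -0.759 t 20.15
tau7 0.1566 My -0.094 yaw -0.5088 F [ 1.6 -4.9 -3.1] z 0.2511 j7 -0.81 t 20.4
tau7 0.1336 My -0.185 yaw -0.5688 F [ 1.9 -5.9 -2.5] z 0.251 j7 -0.861 t 20.65
My [-0.185 -0.14  -0.07  -0.087 -0.083] mean -0.113 tau7 [-0.083 -0.273 -0.145 -0.102] yaw -0.5679 F [ 2.2 -6.1 -2.8] t 20.85
```

```bash
python3 -m jog '[[[0,0.004,0],0.03,1],[[0,0.007,0],0.06,1]]'>/dev/null; python3 p.py; python3 n.py; python3 - <<'E'
from h import *
plan(*(scr("a")+[-.0005,0]),.276,YAW)
E
```

```text
tau7 0.1046 My -0.158 yaw -0.6288 F [ 2.5 -5.5 -2. ] z 0.251 j7 -0.912 t 21.1
My [-0.158 -0.128 -0.132 -0.122 -0.103] mean -0.129 tau7 [-0.081 -0.296 -0.167 -0.124] yaw -0.6279 F [ 1.2 -5.6 -2.3] t 21.3
t 21.3 shift cm [-6.95 -2.5  -3.93] jaw yaw -0.628 twist -0.5142219345084726 tcp [ 0.5289 -0.0081  0.251 ] tool y [ 2.e-04 -3.e-04 -1.e+00] j7 -0.911
```

```bash
python3 -m jog '[[[0,0,0],0,0.1],[[0,0,0],0,0.1],[[0,-2.5,0],0,0.1],[[0,-2.5,0],-0.17,0.1],[[-4,-2.5,-2],-0.34,0.1],[[-6.9,-2.5,-3.9],-0.51,0.1],[[-6.9,-2.5,-3.9],-0.51,0.1],[[-6.9,-2.5,-3.9],-0.51,0.1]]'>/dev/null; python3 - <<'E'
from h import *
f=grab_frame("wrist");o,M=st();t=o["tcp_pos"]
print("axis",proj(f,[t[0],t[1],.0925]),"exp a",proj(f,[*scr("a"),.0925]))
plan(*scr("a"),.2505,YAW)
crop(f,250,215,80,60,10,"w16.png")
E
```

```text
axis [[279.71275416 259.19212956]] exp a [[279.98399615 256.09633572]]
t 22.35 shift cm [-0.2   2.43  0.02] jaw yaw -0.121 twist -0.006865479658205095 tcp [0.5381 0.0694 0.2748] tool y [-3.e-04 -8.e-04 -1.e+00] j7 -0.603
```

View pics/w16.png

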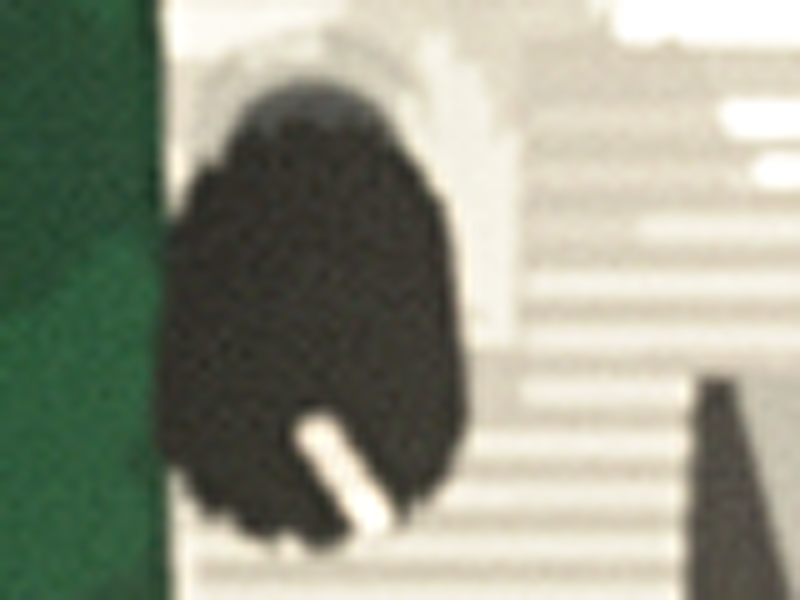

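Head a's centre is at about (281, 257.5), so I correct x by -0.15 cm.

```bash
python3 -m jog '[[[-0.15,2.43,0.02],0,0.1],[[-0.15,2.43,0.02],0,0.1],[[-0.15,2.43,0.02],0,0.3],[[-0.15,2.43,0.02],0,1],[[-0.15,2.43,0.02],0,1],[[-0.15,2.43,0.02],0,1],[[-0.15,2.43,0.02],0,1]]' 30 >/dev/null; python3 q.py; python3 -m jog '[[[0,0.004,0],0.03,1],[[0,0.007,0],0.06,1],[[0,0.01,0],0.09,1]]'>/dev/null; python3 p.py;  python3 -m jog '[[[0,0.004,0],0.03,1],[[0,0.007,0],0.06,1]]'>/dev/null; python3 p.py; python3 -m jog '[[[0,0.004,0],0.03,1],[[0,0.007,0],0.06,1]]'>/dev/null; python3 p.py; python3 -m jog '[[[0,0.004,0],0.03,1],[[0,0.007,0],0.06,1]]'>/dev/null; python3 p.py
```

```text
F tool [ 0.82 -5.08 -2.79] M tool [-0.749  0.028 -0.208] tau7 0.0134 tcp [0.5381 0.0718 0.2516] yaw -0.1184 w 0.0164 t 23.23
tau7 0.2357 My -0.062 yaw -0.2093 F [ 1.  -4.3 -3.3] z 0.2515 j7 -0.703 t 23.6
tau7 0.2296 My -0.041 yaw -0.2693 F [ 1.2 -5.5 -3.3] z 0.2514 j7 -0.754 t 23.85
tau7 0.2289 My -0.031 yaw -0.3292 F [ 2.  -5.  -2.7] z 0.2514 j7 -0.805 t 24.1
tau7 0.2352 My -0.065 yaw -0.3893 F [ 2.3 -5.1 -2.8] z 0.2513 j7 -0.856 t 24.35
```

```bash
python3 -m jog '[[[0,0.004,0],0.03,1],[[0,0.007,0],0.06,1]]'>/dev/null; python3 p.py;  python3 -m jog '[[[0,0.004,0],0.03,1],[[0,0.007,0],0.06,1]]'>/dev/null; python3 p.py; python3 -m jog '[[[0,0.004,0],0.03,1],[[0,0.007,0],0.06,1]]'>/dev/null; python3 p.py; python3 -m jog '[[[0,0.004,0],0.03,1],[[0,0.007,0],0.06,1]]'>/dev/null; python3 p.py
```

```text
tau7 0.2284 My -0.08 yaw -0.4495 F [ 2.3 -5.8 -3.1] z 0.2512 j7 -0.907 t 24.6
tau7 0.2123 My -0.065 yaw -0.5094 F [ 1.6 -4.5 -1.8] z 0.2511 j7 -0.958 t 24.85
tau7 0.1903 My -0.061 yaw -0.5694 F [ 2.3 -6.2 -2.1] z 0.2511 j7 -1.009 t 25.1
tau7 0.1644 My -0.108 yaw -0.6292 F [ 2.7 -5.2 -0.8] z 0.251 j7 -1.06 t 25.35
```

```bash
python3 -m jog '[[[0,0.004,0],0.03,1],[[0,0.007,0],0.06,1]]'>/dev/null; python3 p.py; python3 n.py; python3 - <<'E'
from h import *
plan(*(scr("c")+[-.0005,0]),.276,YAW)
E
```

```text
tau7 0.1379 My -0.126 yaw -0.6893 F [ 2.7 -6.  -1. ] z 0.251 j7 -1.111 t 25.6
My [-0.126 -0.113 -0.106 -0.028 -0.087] mean -0.092 tau7 [-0.07  -0.259 -0.131 -0.088] yaw -0.6884 F [ 3.1 -5.9 -2. ] t 25.8
t 25.8 shift cm [ 2.43 -2.49 11.05] jaw yaw -0.688 twist -0.574730813351233 tcp [0.5385 0.0717 0.251 ] tool y [ 6.e-04 -6.e-04 -1.e+00] j7 -1.11
```

```bash
python3 -m jog '[[[0,0.004,0],0.03,1],[[0,0.004,0],0.03,1],[[0,0.004,0],0.03,1]]'>/dev/null; python3 n.py
python3 -m jog '[[[0,0,0],0,0.1],[[0,0,0],0,0.1],[[0,-2.5,0],0,0.1],[[0,-2.5,0],-0.18,0.1],[[1.2,-2.5,5],-0.36,0.1],[[2.45,-2.5,11.05],-0.54,0.1],[[2.45,-2.5,11.05],-0.605,0.1],[[2.45,-2.5,11.05],-0.605,0.1],[[2.45,-2.5,11.05],-0.605,0.1]]'>/dev/null; python3 - <<'E'
from h import *
f=grab_frame("wrist");o,M=st();t=o["tcp_pos"]
print("axis",proj(f,[t[0],t[1],.0925]),"exp c",proj(f,[*scr("c"),.0925]))
plan(*scr("c"),.2505,YAW)
crop(f,250,215,80,60,10,"w17.png")
E
```

```text
My [-0.096 -0.187 -0.101 -0.118 -0.071] mean -0.115 tau7 [-0.09 -0.09 -0.09 -0.09] yaw -0.7184 F [ 2.5 -6.3 -0.9] t 26.38
axis [[279.55394887 258.43980653]] exp c [[285.97468017 256.58363504]]
t 27.55 shift cm [-0.12  2.45  0.36] jaw yaw -0.112 twist 0.0014408034007915016 tcp [ 0.6052 -0.018   0.275 ] tool y [-2.e-04  3.e-04 -1.e+00] j7 -0.411
```

View pics/w17.png

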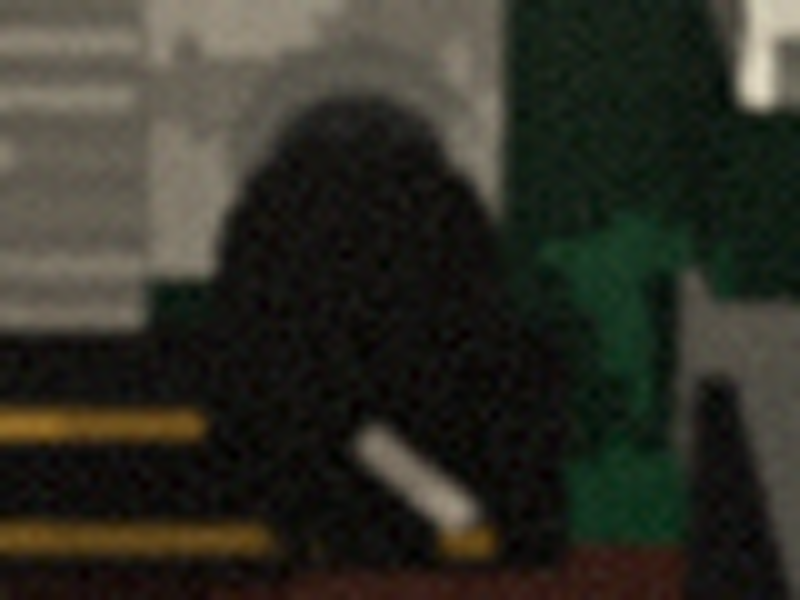

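```bash
python3 -m jog '[[[-0.05,0,0.36],0,0.1],[[-0.05,2.45,0.36],0,0.1],[[-0.05,2.45,0.36],0,0.1],[[-0.05,2.45,0.36],0,0.3],[[-0.05,2.45,0.36],0,1],[[-0.05,2.45,0.36],0,1],[[-0.05,2.45,0.36],0,1],[[-0.05,2.45,0.36],0,1]]' 30 >/dev/null; python3 q.py; python3 -m jog '[[[0,0.004,0],0.03,1],[[0,0.007,0],0.06,1],[[0,0.01,0],0.09,1]]'>/dev/null; python3 p.py;  python3 -m jog '[[[0,0.004,0],0.03,1],[[0,0.007,0],0.06,1]]'>/dev/null; python3 p.py; python3 -m jog '[[[0,0.004,0],0.03,1],[[0,0.007,0],0.06,1]]'>/dev/null; python3 p.py; python3 -m jog '[[[0,0.004,0],0.03,1],[[0,0.007,0],0.06,1]]'>/dev/null; python3 p.py
```

```text
F tool [-0.28 -5.4  -5.67] M tool [-1.197 -0.034  0.014] tau7 0.0061 tcp [ 0.6085 -0.0187  0.2515] yaw -0.1128 w 0.0165 t 28.55
tau7 0.2259 My -0.022 yaw -0.2036 F [ 0.6 -6.7 -5.3] z 0.2514 j7 -0.501 t 28.93
tau7 0.2256 My -0.085 yaw -0.2636 F [ 2.2 -6.4 -5.8] z 0.2513 j7 -0.552 t 29.18
tau7 0.2254 My 0.003 yaw -0.3237 F [ 1.2 -6.  -5.3] z 0.2512 j7 -0.603 t 29.43
tau7 0.2252 My -0.048 yaw -0.3836 F [ 1.7 -5.9 -5.5] z 0.2512 j7 -0.654 t 29.68
```

```bash
python3 -m jog '[[[0,0.004,0],0.03,1],[[0,0.007,0],0.06,1]]'>/dev/null; python3 p.py;  python3 -m jog '[[[0,0.004,0],0.03,1],[[0,0.007,0],0.06,1]]'>/dev/null; python3 p.py; python3 -m jog '[[[0,0.004,0],0.03,1],[[0,0.007,0],0.06,1]]'>/dev/null; python3 p.py; python3 -m jog '[[[0,0.004,0],0.03,1],[[0,0.007,0],0.06,1]]'>/dev/null; python3 p.py
```

```text
tau7 0.2249 My -0.072 yaw -0.4436 F [ 1.7 -6.4 -5. ] z 0.2511 j7 -0.705 t 29.93
tau7 0.2247 My -0.064 yaw -0.5037 F [ 2.7 -6.  -5.1] z 0.251 j7 -0.755 t 30.18
tau7 0.2246 My 0.003 yaw -0.5636 F [ 2.9 -5.7 -5.1] z 0.2509 j7 -0.806 t 30.43
tau7 0.2233 My 0.008 yaw -0.6236 F [ 3.  -6.6 -5.3] z 0.2509 j7 -0.857 t 30.68
```

```bash
python3 - <<'E'
from h import *
f=grab_frame("wrist");crop(f,230,215,100,75,8,"w18.png")
E
```

```text
(no output)
```

View pics/w18.png

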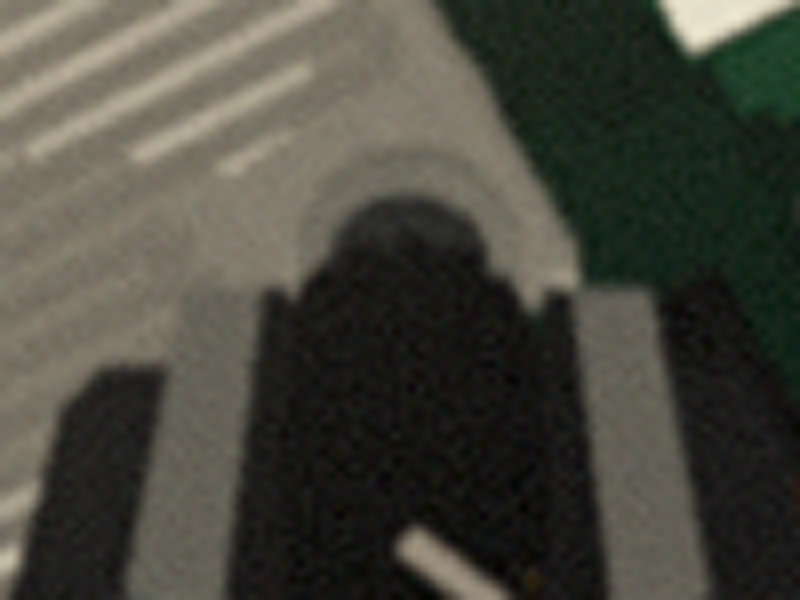

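```bash
python3 -m jog '[[[0,0.004,0],0.03,1],[[0,0.007,0],0.06,1]]'>/dev/null; python3 p.py;  python3 -m jog '[[[0,0.004,0],0.03,1],[[0,0.007,0],0.06,1]]'>/dev/null; python3 p.py; python3 -m jog '[[[0,0.004,0],0.03,1],[[0,0.007,0],0.06,1]]'>/dev/null; python3 p.py
```

```text
tau7 0.2135 My -0.071 yaw -0.6836 F [ 2.8 -6.2 -5.6] z 0.2508 j7 -0.907 t 30.98
tau7 0.1962 My -0.042 yaw -0.7435 F [ 3.  -6.2 -5. ] z 0.2507 j7 -0.958 t 31.23
tau7 0.1759 My -0.108 yaw -0.8034 F [ 3.7 -7.3 -4.7] z 0.2507 j7 -1.009 t 31.48
```

```bash
python3 -m jog '[[[0,0.004,0],0.03,1],[[0,0.007,0],0.06,1]]'>/dev/null; python3 p.py;  python3 -m jog '[[[0,0.004,0],0.03,1],[[0,0.007,0],0.06,1]]'>/dev/null; python3 p.py; python3 n.py; python3 - <<'E'
from h import *
plan(*(scr("d")+[-.0005,0]),.276,YAW)
E
```

```text
tau7 0.1513 My -0.112 yaw -0.8633 F [ 4.8 -7.2 -5.9] z 0.2506 j7 -1.059 t 31.73
tau7 0.1231 My -0.203 yaw -0.9233 F [ 4.9 -7.  -4.8] z 0.2506 j7 -1.109 t 31.98
My [-0.203 -0.088 -0.051 -0.066 -0.08 ] mean -0.098 tau7 [-0.083 -0.27  -0.144 -0.101] yaw -0.9225 F [ 4.8 -6.6 -4.5] t 32.17
t 32.17 shift cm [-5.61 -2.54 -5.9 ] jaw yaw -0.923 twist -0.8088227127523215 tcp [ 0.6083 -0.0187  0.2506] tool y [-0.002 -0.    -1.   ] j7 -1.109
```

```bash
python3 -m jog '[[[0,0,0],0,0.1],[[0,0,0],0,0.1],[[0,-2.5,0],0,0.1],[[0,-2.5,0],-0.18,0.1],[[-3,-2.5,-3],-0.36,0.1],[[-5.6,-2.5,-5.9],-0.54,0.1],[[-5.6,-2.5,-5.9],-0.72,0.1],[[-5.6,-2.5,-5.9],-0.81,0.1],[[-5.6,-2.5,-5.9],-0.81,0.1]]'>/dev/null; python3 - <<'E'
from h import *
f=grab_frame("wrist");o,M=st();t=o["tcp_pos"]
print("axis",proj(f,[t[0],t[1],.0915]),"exp d",proj(f,[*scr("d"),.0915]))
plan(*scr("d"),.2505,YAW)
crop(f,250,215,80,60,10,"w19.png")
E
```

```text
axis [[279.33460247 258.14306231]] exp d [[278.41689072 257.08060172]]
t 33.35 shift cm [-0.07  2.4  -0.05] jaw yaw -0.115 twist -0.001753416559132831 tcp [0.6184 0.0615 0.2745] tool y [ 3.e-04  2.e-04 -1.e+00] j7 -0.539
```

View pics/w19.png

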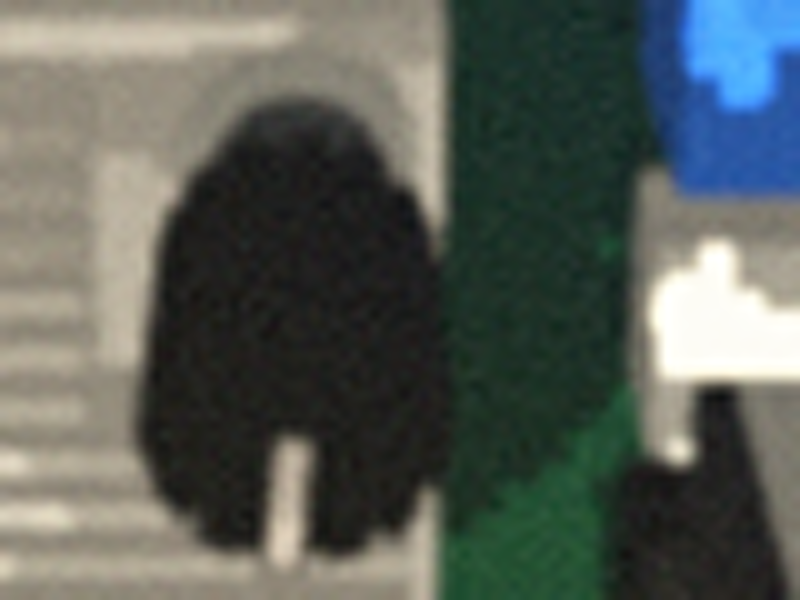

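```bash
python3 -m jog '[[[0,2.4,-0.05],0,0.1],[[0,2.4,-0.05],0,0.1],[[0,2.4,-0.05],0,0.3],[[0,2.4,-0.05],0,1],[[0,2.4,-0.05],0,1],[[0,2.4,-0.05],0,1],[[0,2.4,-0.05],0,1]]' 30 >/dev/null; python3 q.py; python3 -m jog '[[[0,0,0],0.01,1],[[0,0,0],0.01,1],[[0,0,0],0.01,1]]'>/dev/null; python3 p.py;python3 -m jog '[[[0,0.002,0],0.01,1],[[0,0.002,0],0.01,1],[[0,0.002,0],0.01,1]]'>/dev/null; python3 p.py; python3 n.py
```

```text
F tool [ 1.07 -6.68 -3.5 ] M tool [-0.884  0.043 -0.122] tau7 0.0107 tcp [0.6174 0.0621 0.2516] yaw -0.1132 w 0.0162 t 34.23
tau7 -0.0592 My -0.065 yaw -0.1229 F [ 0.3 -5.8 -4.4] z 0.2516 j7 -0.56 t 34.6
tau7 -0.1003 My -0.171 yaw -0.1328 F [ 0.9 -5.7 -4.6] z 0.2515 j7 -0.568 t 34.98
My [-0.171 -0.056 -0.069 -0.076 -0.079] mean -0.091 tau7 [-0.1 -0.1 -0.1 -0.1] yaw -0.1328 F [ 1.3 -5.6 -4.1] t 35.17
```

```bash
python3 -m jog '[[[0,0.001,0],0.01,1],[[0,0.001,0],0.01,1],[[0,0.001,0],0.01,1]]'>/dev/null; python3 p.py
```

```text
tau7 -0.1395 My -0.156 yaw -0.1427 F [ 0. -6. -4.] z 0.2516 j7 -0.576 t 35.55
```

```bash
python3 -m jog '[[[0,0,0],-0.02,0.1],[[0,0,0],-0.02,0.1],[[0,0,0],-0.02,0.1],[[0,-3,0],0,0.1],[[0,-9,0],0,0.1],[[0,-14,0],0,0.1],[[0,-14,0],0,0.1],[[0,-14,0],0,0.1],[[0,-14,0],0,0.1]]'; python3 - <<'E'
from h import *
cv2.imwrite("pics/w20.png",grab_frame("wrist")["image"]);cv2.imwrite("pics/s20.png",grab_frame("scene")["image"]);crop(grab_frame("side"),175,175,130,100,6,"d20.png");python=0
o=get_obs();print(o["contact_force"],o["clock"])
E
```

```text
clock: 36.67
tcp_pos: [0.6173, 0.0615, 0.3887]
orientation: [-1.141, 1.316, -1.313]
contact_force: [0.1, -0.1, -0.1]
grip_width: 0.0384
[-0.38134296  1.24746652 -0.08029666] 36.825
```

View pics/w20.png

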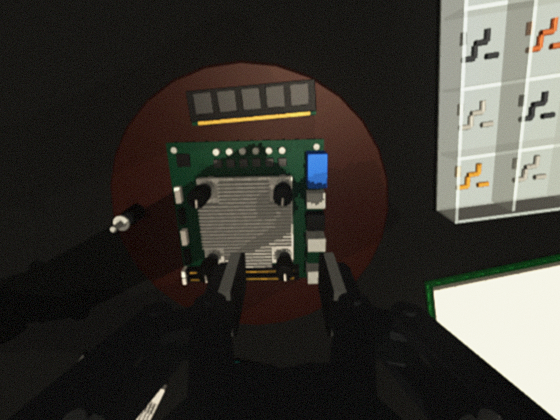

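View pics/s20.png

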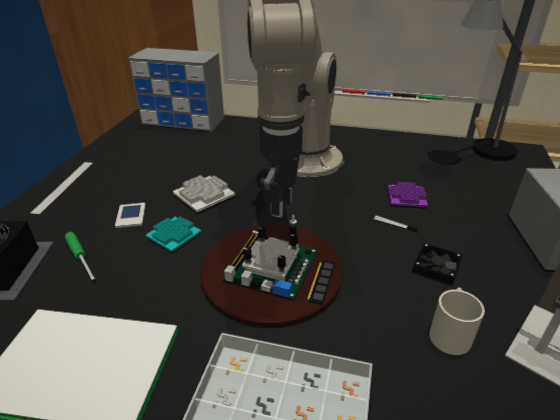

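View pics/d20.png

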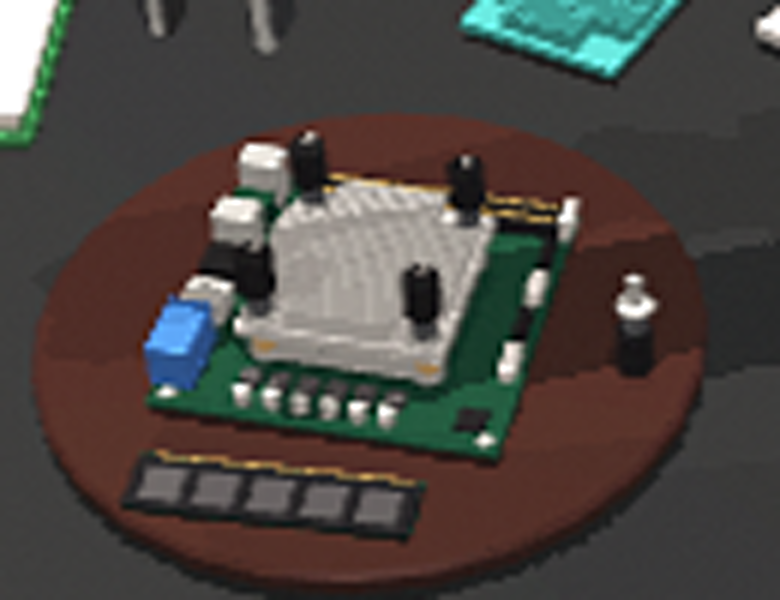

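```bash
python3 -c "
from bench import *
print(hand_in())"
```

```text
the job is handed in; nothing more can be done
None
```

I tightened all four screws on the silver sink on the turntable and handed the job in at about 37 s of robot time; no verdict was reported.

- **First round:** I turned a, c, b and d by 0.70 rad (40°) each, in that order. None of them showed the torque of a stop. The index lines showed c and d turning with the gripper, and a and b turned afterwards.
- **Last round:** I turned each screw slowly until the torque began to climb, then on to a rise of about 0.1 N m:

| Screw, in order | Turn at which torque climbed (rad) | Rise over running torque (N m) |
|---|---|---|
| d | 1.1 | 0.10 |
| b | 0.94 | 0.105 |
| a | 1.04 | 0.09, then 0.03 rad more |
| c | 1.23 | 0.10 |

- **Re-check of d:** Once all four were home I gripped d again. It held 0.14 N m without visibly yielding, so it had not come loose. I did not re-check a, b or c.
- **Last pictures:** The sink looks flat, the spare screw and memory card lie where they were, and the gripper is clear above.

**Disagreements and limits:**
- The torque climbed at 0.3 to 0.5 N m per rad, not the stated 0.7. I still take it as the stops, because the four turns differ by only 0.29 rad and d stayed tight.
- The wrist moment sensor is noisy and gave somewhat smaller rises, about 0.05 to 0.09 N m. I relied on the steadier torque of joint 7.
- Clamp force and tilt cannot be measured directly. I worked out at most 0.0143 rad of tilt for the last round.

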